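# Load the power fuse into its sprung holder

### The arm

A 6-joint arm with a two-finger parallel gripper is mounted at the origin on the work surface. World frame = base frame: x ahead of the robot, y to its left, z up, the work surface at z = 0. Lengths are in m, angles in rad, forces in N, time in s.
With the tool pointing down it reaches from about 0.3 to 0.75 m from the base axis. Payload 8.5 kg.
Tool frame: the origin (TCP) lies between the finger pads; the fingertips stand 22 mm ahead of it and the grasp point (between the pads) lies 3 mm ahead of it; z points along the fingers, y is the direction in which the jaws open and shut (so a half turn about z gives the same grasp; the last joint's range is limited). The gripper opens to 85 mm and grips with 20 to 120 N. Pads are 22 mm wide; open, the fingers measure 114 mm over their backs; the gripper's body (76 mm by 85 mm) begins 54 mm behind the grasp point. The pads swing forward as they close: fully open they stand 13 mm farther back than shut.
Start: joints at [1.015, 0.381, 1.297, -0, 1.464, -0.215], TCP at [0.184, 0.518, 0.253] pointing down, gripper open.
Joint ranges: [-3.11, 3.11], [-0.89, 2.33], [0.22, 2.48], [-1.42, 4.56], [0.17, 2.85], [-2.88, 2.88]. Speed limits (rad/s): [2.39, 2.39, 3.14, 3.14, 3.14, 3.14].

### API

Orientations are given as a unit quaternion [x, y, z, w].
In Python, from plant import * gives the robot as it stands.
- The arm moves only by the shell command python3 -m creep 'ROWS' [FORCE]. ROWS is JSON, a list of rows, each a list of 7 numbers: the shift along the tool's x, y, z in units of 40 mm (1.0 is 40 mm), then the turn, a rotation vector about the tool's x, y, z in units of 8 degrees (1.0 is 8 degrees), then the gripper's target within -1 to 1 (fully open at 1, half-way at 0, shut at -1). In form: [[x, y, z, wx, wy, wz, jaw], ...]. A call has 1 to 12 rows; each row shifts and turns the commanded pose from where the row before left it, along the tool's axes as they then stand; what a row does not reach is not made up. A row lasts 1/10 s, in which the tool goes at most 50 mm and 8.59 degrees, less where a joint would pass 70% of its speed; a pose out of reach is approached as far as the arm can. A call is refused whole if a number of a shift passes 1 or a number of a turn 1, either way. A call with a gripper value outside its range is refused whole. The fingers move at their own pace and stop on an object; FORCE is the grip in N (left out, the last holds). Time passes only in rows, so rows that do not move let the fingers close. It gives the time, the measured TCP pose, the force and the opening at its end, in the units of the state.
- sense(): the state, without advancing time (a new reading comes with each control period).
- grab_frame(name): name is "scene" or "top"; returns a dict with "color" (420x560x3 uint8, red, green, blue), "fov_y" (degrees; the focal length in pixels is half the picture's height over the tangent of half this angle, whatever the lens; pixels are square), "cx", "cy" (the principal point, pixels), "cam_to_world" (4x4, takes a point from camera to world coordinates). Camera axes: x right, y down, z forward; pixel columns grow to the right and rows downward; lengths in m; the calibration is good to about 2 mm. A picture is of the moment at which its call begins. There is no depth.
- close_job(): hands the job in, once; it reports no verdict.
Trained networks look in the newest picture that a camera, given by its name, has taken for a name from the list of things; names that differ only in an ending like _2 or _b are one class to them, and where a whole thing is asked for, a point or a joint stands for the part that bears it (a point fixed in the world has none). Each returns a list of dicts, best first, with "conf" (0 to 1); they miss things now and then, are a little off and sometimes report something else, mostly with a low value. They report only what shows in the picture. A call takes as long as a camera call. They do not tell look-alikes from the thing itself.
- trace(query, camera): "mask" (420x560 bool, what is visible of it) and "extent" ([left, top, right, bottom] in pixels, round what is visible of it).
The state is a dict: "t": time; "qpos": joint angles; "qd": joint speeds; "joint_efforts": joint torques, N m; "ee_pos": TCP position; "eef_rot": TCP orientation; "force": force on the tool from outside, world axes, zero at the start; "ft_torque": the same for the moment, N m; "finger_gap": finger opening in m.
Only numpy, scipy, OpenCV 4.12 (cv2) and the standard library are available. Lean on these libraries where they do the work, as an engineer would, in place of code of your own. Each camera call takes 0.05 s, during which the arm holds its last target.

### The job

Take the good fuse (the one with the green band) from the blue tray and load it into the fuse holder on the rail: put one end in low against the spring contact, press the spring back gently, and with the spring held back tip the other end down behind the fixed end stop and press it home if friction holds it up. Never force it: leave the fuse released, lying level and fully home between its two contacts, and leave the other fuses and things on the bench alone.

Things in the scene. Friction and masses are not known exactly. Their poses are not given: they have to be found in the camera images.
- fuse_mid (a point): Centre of the good fuse: a round ceramic cylinder with a green band round its middle and brass ends, diameter 24 mm, length 90 mm, 0.08 to 0.15 kg. x is its long axis; both ends are alike. It starts lying level in a berth of the tray, centre 32 mm above the table, up to 6 mm off the berth's middle along its axis, with room for fingers at both sides of its middle.
- spent_a_mid (a point): Centre of a spent fuse with a red band, same size, lying in another berth of the tray; leave it.
- spent_b_mid (a point): Centre of the other spent fuse with a red band; leave it.
- tray: Blue tray, 120 x 220 mm, 6 mm thick; origin under its centre. Three berths along x at y = -70, 0 and +70 mm: two ribs at x = -34 and +34 mm (10 mm wide) carry a fuse, underside 20 mm above the table, between cheeks reaching 28 mm high, 13.5 to 19.5 mm either side of its axis. Which fuse lies in which berth varies.
- rail: Grey plate (240 x 80 mm) with an aluminium rail along x, fixed to the bench; origin under its centre, z up. A beige fuse holder is clamped on it, bay along x, centred at y = 0. ONLY the rail and its marks (next four) are measured: the whole holder stands up to 18 mm off its marks along x, unmeasured: find it by feel or sight. The fuse may bear on it with 28 N at most, all contacts summed.
- bay_mid (a point): Mark on the rail: nominal centre of the loaded fuse, 62 mm above the table (axes as the rail's). Loaded, the fuse lies level along x, underside 50 mm high, its ends 45 mm either side of the bay's true middle. From 30 mm on the spring side to 35 mm on the stop side of it both sides are open for fingers, down to the holder's base (50 mm wide, top 30 mm high).
- spring_nominal (a point): Nominal face of the resting spring contact at the bay's -x end: copper disc, diameter 18 mm, facing +x, centre 62 mm high, on a plunger. It gives towards -x by 12.5 mm at most: 2 N to start, 0.6 N more per mm, 9 N at its hard stop (damped: 1 N more at 12 mm/s). The space to the end stop is 8 mm shorter than the fuse; loaded, the spring is pressed 8 mm. Housing 30 to 48 mm behind it, 76 mm high.
- stop_nominal (a point): Mark: nominal inner face of the fixed end stop at the bay's +x end, a copper wall 8 mm thick, 20 mm wide, top 64 mm high (this point is 62 mm high). A fuse tilted 20 to 30 degrees with its -x end low clears it and meets the disc's upper edge (71 mm high). Just inside it a V saddle, 10 mm long in x, carries and centres the fuse: no wider than the fuse, sides reaching 58 mm high.
- saddle_nominal (a point): Mark: nominal top centre of the saddle at the spring end, 50 mm high, 32 mm long in x, 36 mm wide; the fuse's underside rests on it and on the V saddle at the stop end. Guide cheeks stand along its length, inner faces at y = -14 and +14 mm, 64 mm high, with lips flaring outward to 72 mm high (48 mm outer width). All the holder's faces and contacts are smooth (friction about 0.2).
- driver: Screwdriver lying on the bench; leave it.
- tape: Yellow plastic ring, 90 mm across, 22 mm high, on the bench; leave it.
- weight: Brass weight, 48 mm across, 64 mm high; leave it.
- flux: Amber jar, 52 mm across, 90 mm high; leave it.
- coupon: Flat steel test coupon, 160 x 28 x 6 mm; leave it.
- cup: White cup, 72 mm across, 80 mm high; leave it.
There are look-alikes about, which are no part of the job. Leave any black or pink look-alike of the part that bears fuse_mid alone.

How it is judged:
On the way:
1. one end of the fuse presses the spring contact while the other end is still up (contact force between fuse and rail above 4 N and angle between the x axis of fuse_mid and the x axis of rail, either way round above 0.1 rad and z of fuse_mid in the frame of rail below 0.11 m and horizontal distance between fuse_mid and rail below 0.05 m), for 0.1 s.
At the end, for the whole second after the job is handed in: The green-banded fuse lies at rest between the two contacts: centre 59.5 to 65.5 mm above the table, within 4 mm of the rail's centre line and 21 mm of its middle, level and in line with the rail within 0.06 rad (z of fuse_mid in the frame of rail between 0.0595 and 0.0655 m and y of fuse_mid in the frame of rail between -0.004 and 0.004 m and x of fuse_mid in the frame of rail between -0.021 and 0.021 m and angle between the x axis of fuse_mid and the x axis of rail, either way round below 0.06 rad and linear speed of fuse below 0.01 m/s); the robot touches nothing.
It fails at once if the fuse bears on the holder, its contacts or the rail with more than 28 N in all (contact force between fuse and rail above 28 N).
It fails at once if a spent fuse is moved more than 15 mm (distance of any of spent_a_mid, spent_b_mid from where it was at the start of the episode above 0.015 m).
It fails at once if something else on the bench is moved more than 20 mm (distance of any of driver, tape, weight, flux, coupon, cup from where it was at the start of the episode above 0.02 m).
It also fails if it takes over 48 s, if anything falls off the work surface, if the arm or the gripper's body presses on something with over 40 N, if the wrist force passes 120 N, or if a joint passes its speed limit or range.

## Working session

There is one attempt and no reset: what is moved stays moved. The work goes in short steps, Python scripts to look and compute and a shell command to move; the robot and the scene stay as the last step left them, time stands still between calls to the robot, and variables do not carry over. Pictures are saved under pics/ and viewed, and the job is handed in when it is done.

```bash
ls; mkdir -p pics; python3 - <<'E'
from plant import *
import cv2,numpy as np
for n in("scene","top"):
    f=grab_frame(n); cv2.imwrite(f"pics/{n}0.png",f["color"][:,:,::-1])
    print(n,f["fov_y"],f["cx"],f["cy"],np.round(f["cam_to_world"],4).tolist())
s=sense(); print({k:np.round(v,3).tolist() for k,v in s.items()})
E
```

```text
pics
scene 43.77086537314288 282.34156119556525 206.81599415255008 [[0.0806, 0.5657, -0.8206, 1.8967], [0.9966, -0.0609, 0.0559, -0.0957], [-0.0183, -0.8223, -0.5687, 1.0134], [0.0, 0.0, 0.0, 1.0]]
top 49.66559004797415 287.1157651878824 209.54664580499335 [[-0.0272, -0.991, 0.1311, 0.4088], [-0.9995, 0.0251, -0.0176, 0.0106], [0.0141, -0.1315, -0.9912, 1.2789], [0.0, 0.0, 0.0, 1.0]]
{'t': 0.1, 'qpos': [1.015, 0.381, 1.298, 0.0, 1.464, -0.215], 'qd': [-0.001, -0.003, -0.002, -0.0, 0.002, -0.001], 'joint_efforts': [0.003, -44.922, -23.166, -0.0, 0.004, -0.0], 'ee_pos': [0.184, 0.518, 0.253], 'eef_rot': [0.17, 0.986, -0.001, -0.0], 'force': [-0.537, 0.197, 0.349], 'ft_torque': [-0.004, -0.023, 0.013], 'finger_gap': 0.085}
```

View pics/scene0.png

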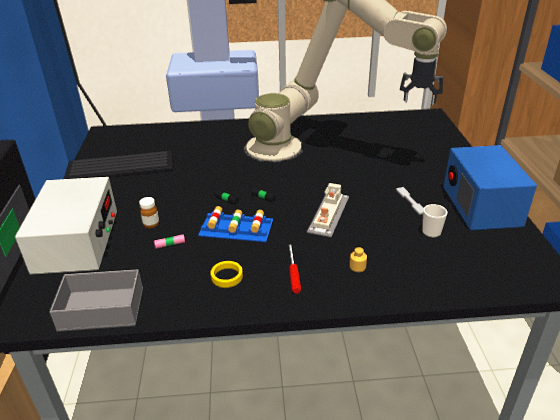

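View pics/top0.png

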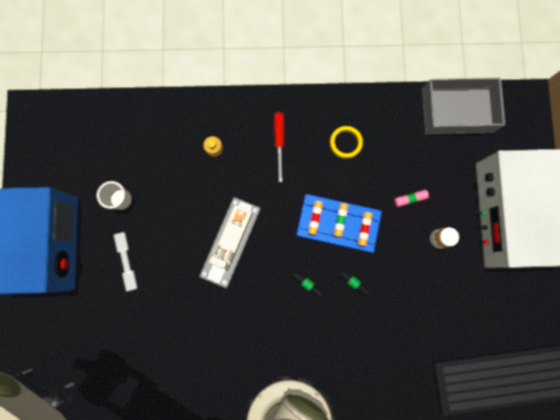

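The scene view shows the tray at about (236,225) and the holder at about (328,210). In the top view, the candidates for the good fuse are:
- green band in the tray's middle berth at (342,219)
- red bands at (316,217) and (365,229)
- black with green at (308,285) and (354,283)
- pink with green at (412,198)

I choose the middle berth and will check it in a close crop.

```bash
python3 - <<'E'
import cv2,numpy as np
a=cv2.imread("pics/top0.png");b=cv2.imread("pics/scene0.png")
t=cv2.resize(a[180:300,190:390],None,fx=4,fy=4,interpolation=cv2.INTER_CUBIC)
cv2.imwrite("pics/topc.png",t)
cv2.imwrite("pics/scenec.png",cv2.resize(b[175:250,195:355],None,fx=5,fy=5,interpolation=cv2.INTER_CUBIC))
E
```

```text
(no output)
```

View pics/topc.png

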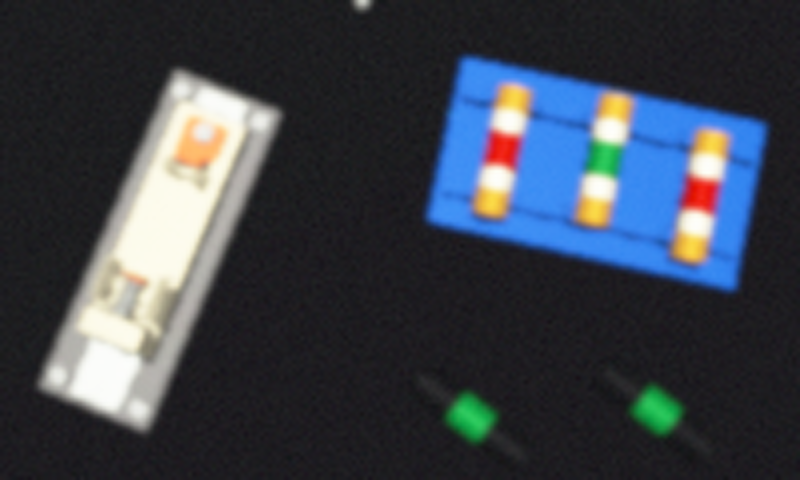

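View pics/scenec.png

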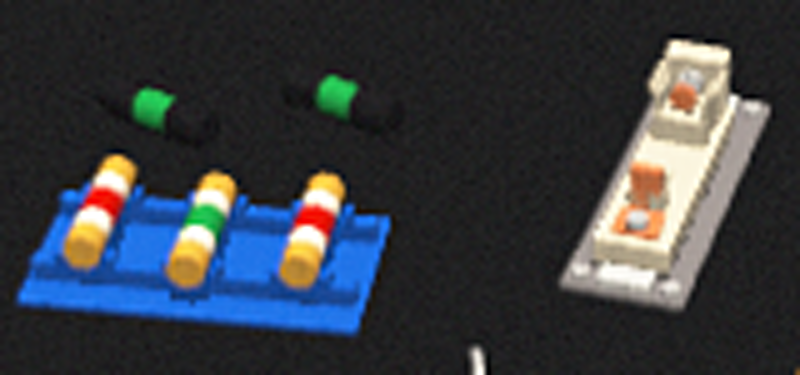

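The crops confirm it. The ceramic fuse with the green band lies in the tray's middle berth, at about (605,158) in the top crop. The spring housing, with its disc, is at the robot's end of the rail, and the copper stop is at the far end. Next I measure.

```bash
cat > h.py <<'E'
import numpy as np, cv2
from plant import *
from scipy.optimize import least_squares
from scipy.spatial.transform import Rotation as R
def cam(f):
    h,w=f["color"].shape[:2]; fl=h/2/np.tan(np.radians(f["fov_y"])/2)
    return dict(f=fl,c=np.array([f["cx"],f["cy"]]),T=np.array(f["cam_to_world"]),img=f["color"])
def proj(c,P):
    P=np.atleast_2d(P); q=(P-c["T"][:3,3])@c["T"][:3,:3]
    return q[:,:2]/q[:,2:]*c["f"]+c["c"]
def ray(c,uv):
    d=np.append((np.array(uv)-c["c"])/c["f"],1); return c["T"][:3,3],c["T"][:3,:3]@d
def onz(c,uv,z):
    o,d=ray(c,uv); return o+d*(z-o[2])/d[2]
def tri(cs,uvs):
    A=np.zeros((3,3));b=np.zeros(3)
    for c,u in zip(cs,uvs):
        o,d=ray(c,u);d=d/np.linalg.norm(d);M=np.eye(3)-np.outer(d,d);A+=M;b+=M@o
    p=np.linalg.solve(A,b)
    return p,[np.round(proj(c,p)[0]-u,2) for c,u in zip(cs,uvs)]
E
python3 - <<'E'
from h import *
S=cam(grab_frame("scene"));T=cam(grab_frame("top"))
for n,c in(("S",S),("T",T)):
    hsv=cv2.cvtColor(c["img"],cv2.COLOR_RGB2HSV)
    for col,lo,hi in(("green",(45,100,50),(80,255,255)),("red",(0,170,90),(6,255,255)),("blue",(100,150,60),(118,255,255)),("orange",(7,140,90),(25,255,255))):
        m=cv2.inRange(hsv,lo,hi)
        k,l,st,ce=cv2.connectedComponentsWithStats(m)
        for i in range(1,k):
            x,y,w,h,a=st[i]
            if a>12 and 190<ce[i][0]<400 and 175<ce[i][1]<250: print(n,col,a,st[i][:4],ce[i].round(1))
for name in("fuse_mid","rail","tray"):
  for cn in("scene","top"):
    for d in trace(name,cn)[:5]:
        m=d["mask"].astype(np.uint8); ys,xs=np.nonzero(m)
        print(name,cn,round(d["conf"],2),d["extent"],round(xs.mean(),1),round(ys.mean(),1),m.sum(),cv2.minAreaRect(np.c_[xs,ys].astype(np.float32)))
E
```

```text
S green 56 [258 190   9   9] [261.8 193.7]
S green 55 [221 192   9   9] [224.7 196. ]
S green 32 [232 216   8   7] [235.7 218.2]
S red 22 [212 213   7   5] [215.6 214.6]
S red 24 [254 216   7   5] [257.6 218.1]
S blue 1262 [198 211  75  31] [236.7 228.3]
S orange 17 [329 192   5   5] [331.2 194. ]
S orange 25 [215 206   7   6] [218.5 207.8]
S orange 27 [234 209   8   7] [238.1 211.3]
S orange 27 [256 209   8   6] [259.9 211.3]
S orange 62 [318 208  10  15] [323.4 214.7]
S orange 51 [208 220   8   8] [211.5 223.6]
S orange 52 [229 224   8   8] [232.3 227.2]
S orange 51 [251 224   8   8] [254.7 227.4]
T green 51 [337 215   8   9] [340.5 219.2]
T red 30 [313 214   5   7] [315.2 217.1]
T red 33 [362 225   6   7] [364.6 228.1]
T blue 2468 [296 193  87  61] [338.3 223.4]
T orange 25 [315 202   7   5] [318.  204.2]
T orange 26 [340 205   7   5] [343.4 206.6]
T orange 31 [235 215   9   6] [238.6 217.8]
T orange 26 [364 214   7   4] [367.2 215.6]
T orange 34 [309 228   7   6] [312.3 230.4]
T orange 36 [335 230   7   6] [337.9 232.5]
T orange 35 [359 239   7   6] [362.  241.6]
fuse_mid scene 0
[... 1514 characters left out ...]
28.7 211.4 1183 ((329.6572570800781, 210.53086853027344), (24.453920364379883, 56.06625747680664), 24.10223388671875)
rail top 0.67 [201.2, 195.6, 259.8, 287.9] 230.0 242.0 2434 ((229.99908447265625, 241.88670349121094), (29.18299102783203, 86.00205993652344), 22.750974655151367)
rail top 0.49 [96.9, 183.0, 130.0, 211.6] 113.7 196.2 664 ((114.5, 195.5), (25.0, 33.0), 90.0)
tray scene 0.78 [200.9, 212.5, 270.9, 243.0] 237.1 228.0 1234 ((235.9896697998047, 226.1241455078125), (70.92085266113281, 24.99669075012207), 4.763640880584717)
tray top 0.55 [200.5, 202.4, 256.6, 291.2] 229.7 242.3 2464 ((229.71412658691406, 242.09225463867188), (29.219648361206055, 86.78291320800781), 23.30489158630371)
```

```bash
python3 - <<'E'
from h import *
S=cam(grab_frame("scene"));T=cam(grab_frame("top"))
# fuse
for nm,u,v in(("band",(235.7,218.2),(340.5,219.2)),("far",(232.3,227.2),(343.4,206.6)),("near",(238.1,211.3),(337.9,232.5)),
  ("redA",(215.6,214.6),(315.2,217.1)),("redB",(257.6,218.1),(364.6,228.1))):
    p,r=tri([S,T],[u,v]);print(nm,p.round(4),r, onz(T,v,.032).round(4), onz(S,u,.032).round(4))
# plate corners
ct=np.array([(175,68),(283,110),(148,433),(38,387)])/4+[190,180]-.375
cs=np.array([(770,103),(685,310),(560,285)])/5+[195,175]-.4
def P(q):
    x,y,th,z=q;c,s=np.cos(th),np.sin(th)
    L=np.array([(120,40),(120,-40),(-120,-40),(-120,40)])/1000
    return np.c_[x+c*L[:,0]-s*L[:,1],y+s*L[:,0]+c*L[:,1],np.full(4,z)]
def res(q):
    p=P(q); a=proj(T,p)-ct; b=proj(S,p)
    b=b[[2,1,0]]-cs
    return np.r_[a.ravel(),b.ravel(),(q[3]-.008)*200]
r=least_squares(res,[.35,.15,-.4,.01]);print(r.x,np.degrees(r.x[2]));print(res(r.x).round(2))
print(proj(S,P(r.x)).round(1))
def rest(q): 
    return (proj(T,P([*q,.008]))-ct).ravel()
r=least_squares(rest,[.35,.15,-.4]);print(r.x,rest(r.x).round(2))
E
```

```text
band [ 0.542 -0.155  0.042] [array([-0.72, -0.05]), array([-0.83, -0.01])] [ 0.543  -0.1586  0.032 ] [ 0.5286 -0.1533  0.032 ]
far [ 0.5778 -0.166   0.0338] [array([-0.6 , -0.05]), array([-0.69, -0.  ])] [ 0.578  -0.1682  0.032 ] [ 0.5758 -0.1643  0.032 ]
near [ 0.5055 -0.1466  0.0426] [array([-0.6 , -0.04]), array([-0.71, -0.01])] [ 0.5063 -0.1499  0.032 ] [ 0.4908 -0.1452  0.032 ]
redA [ 0.5497 -0.1503  0.0618] [array([20.45, -0.23]), array([23.57, -1.51])] [ 0.5506 -0.0887  0.032 ] [ 0.5017 -0.2182  0.032 ]
redB [ 0.5239 -0.1516  0.0424] [array([-21.62,  -3.43]), array([-25.85,  -2.35])] [ 0.5165 -0.2243  0.032 ] [ 0.5355 -0.0832  0.032 ]
[ 0.49230473  0.16148111 -0.50066514 -0.00345024] -28.685999271895724
[  0.47   0.92  -1.68   3.13  -7.93  -1.57  -5.73  -3.31 -17.01  -1.34
 -25.37  -4.63  23.29   6.35  -2.29]
[[329.9 237.9]
 [306.2 232. ]
 [331.6 193.9]
 [353.3 198.7]]
[ 0.49079015  0.14985501 -0.4129166 ] [ 0.28  0.29 -0.6   0.37 -0.26 -0.55  0.57 -0.07]
```

```bash
python3 - <<'E'
from h import *
S=cam(grab_frame("scene"));T=cam(grab_frame("top"))
ct=np.array([(175,68),(283,110),(148,433),(38,387)])/4+[190,180]-.375
cs=np.array([(770,103),(685,310),(560,285)])/5+[195,175]-.4
def P(q):
    x,y,th,z=q;c,s=np.cos(th),np.sin(th)
    L=np.array([(120,40),(120,-40),(-120,-40),(-120,40)])/1000
    return np.c_[x+c*L[:,0]-s*L[:,1],y+s*L[:,0]+c*L[:,1],np.full(4,z)]
def res(q):
    p=P(q); return np.r_[(proj(T,p)-ct).ravel(),(proj(S,p)[[3,0,1]]-cs).ravel()]
r=least_squares(res,[.49,.15,-.41,.01],loss="soft_l1");print(r.x.round(4),np.degrees(r.x[2]),res(r.x).round(2))
x,y,th,z=r.x
# overlay a model for several s
def W(L): 
    L=np.atleast_2d(L)/1000.; c,s=np.cos(th),np.sin(th)
    return np.c_[x+c*L[:,0]-s*L[:,1],y+s*L[:,0]+c*L[:,1],L[:,2]]
k=8
def big(c,x0,y0,w,h): return cv2.resize(c["img"][y0:y0+h,x0:x0+w,::-1],None,fx=k,fy=k,interpolation=cv2.INTER_CUBIC)
for nm,c,o in(("T",T,(190,190)),("S",S,(300,178))):
    ims=[]
    for s in(-12,0,12):
        w,h=(75,98) if nm=="T" else (52,66)
        kk=4 if nm=="T" else 5
        im=cv2.resize(c["img"][o[1]:o[1]+h,o[0]:o[0]+w,::-1],None,fx=kk,fy=kk,interpolation=cv2.INTER_CUBIC)
        def dr(L,col):
            p=((proj(c,W(L))-o+.5)*kk).astype(np.int32); cv2.polylines(im,[p],True,col,1)
        rect=lambda a,b,yy,z:[(a+s,-yy,z),(b+s,-yy,z),(b+s,yy,z),(a+s,yy,z)]
        d=-37
        dr(rect(d-48,d-30,24,76),(255,0,255))
        dr(rect(45,53,10,64),(0,200,0))
        t=np.linspace(0,6.28,20); dr(np.c_[np.full(20,d+s),9*np.cos(t),62+9*np.sin(t)],(255,0,0))
        p=[((proj(c,P(r.x))-o+.5)*kk).astype(np.int32)]; cv2.polylines(im,p,True,(0,0,255),1)
        ims.append(im)
    cv2.imwrite(f"pics/ov{nm}.png",np.hstack(ims)); print(np.hstack(ims).shape)
E
```

```text
[ 0.4914  0.1518 -0.4068  0.0041] -23.306109341820928 [-0.55  0.3  -1.45  0.19 -0.53 -0.78  0.31 -0.11 -0.82  0.52 -0.93 -0.47
 -0.44 -0.09]
(392, 900, 3)
(330, 780, 3)
```

```bash
ls pics
```

```text
ovS.png
ovT.png
scene0.png
scenec.png
top0.png
topc.png
```

View pics/ovT.png

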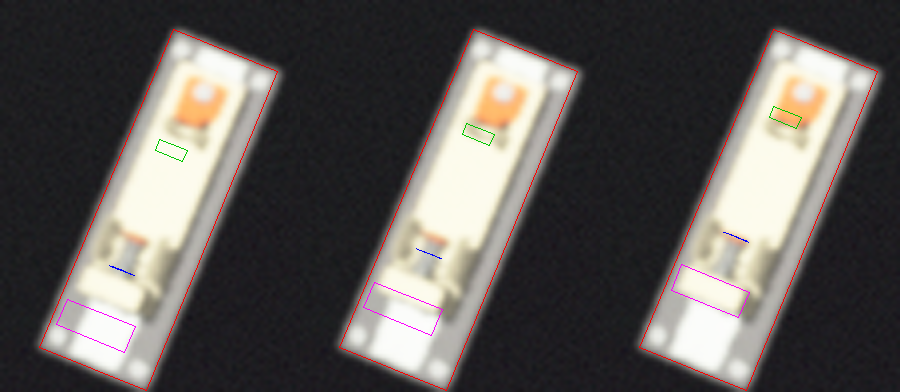

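View pics/ovS.png

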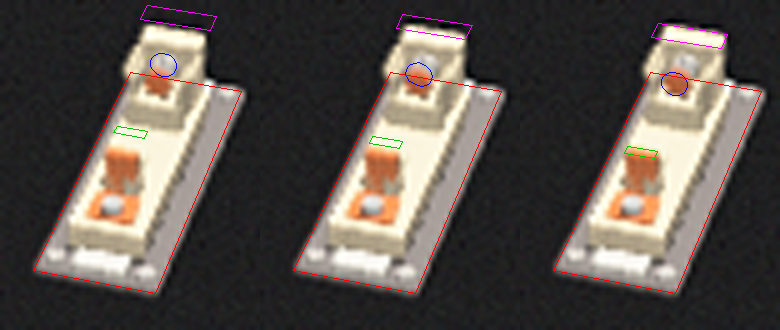

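The plate outline fits to about 1 px. Both overlays put the holder about 13 mm off its marks towards +x (the stop side), with the disc at about (674,83) in the scene overlay. I'll settle that by feel. Now I work out the move to the fuse.

```bash
cat >> h.py <<'E'
def need(p,yaw,tilt=0.,show=True):
    """pose wanted: TCP at p, tool y heading yaw+90deg, tool x heading yaw+180, tilt(deg) raising +x end"""
    s=sense(); R0=R.from_quat(s["eef_rot"])
    c,n=np.cos(np.radians(yaw)),np.sin(np.radians(yaw))
    B=np.c_[[-c,-n,0],[-n,c,0],[0,0,-1]]
    Rt=R.from_matrix(B)*R.from_rotvec([0,-np.radians(tilt),0])
    d=R0.inv().apply(np.array(p)-s["ee_pos"])/.04
    w=np.degrees((R0.inv()*Rt).as_rotvec())/8
    print("t",round(s["t"],2),"pos",np.round(s["ee_pos"],4),"shift",d.round(3),"turn",w.round(3),"F",np.round(s["force"],2),"M",np.round(s["ft_torque"],2),"gap",round(s["finger_gap"],4))
RX,RY,RYAW=.4914,.1518,-23.3
def railpos():
    s=sense(); c,n=np.cos(np.radians(RYAW)),np.sin(np.radians(RYAW))
    Rr=np.array([[c,n,0],[-n,c,0],[0,0,1]])
    R0=R.from_quat(s["eef_rot"]); g=np.array(s["ee_pos"])+R0.apply([0,0,.003])
    ax=Rr@R0.apply([-1,0,0])
    print("t",round(s["t"],2),"grasp in rail mm",((Rr@(g-[RX,RY,0]))*1000).round(2),"elev",round(np.degrees(np.arcsin(ax[2])),2),"yawerr",round(np.degrees(np.arctan2(ax[1],ax[0])),2),"F rail",(Rr@s["force"]).round(2),"M rail",(Rr@s["ft_torque"]).round(3),"gap",round(s["finger_gap"],4))
E
python3 -c "
from h import *
need([.542,-.157,.15],-14.3)"
```

```text
t 0.7 pos [0.1838 0.5183 0.2533] shift [-14.083 -12.92    2.583] turn [ 0.     0.    -0.653] F [ 0.68  0.87 -0.25] M [0.01 0.02 0.  ] gap 0.0852
```

```bash
python3 -m creep '[[-0.3,-0.3,0,0,0,0,0.1],[-0.7,-0.65,0,0,0,0,0.1],[-0.7,-0.65,0,0,0,0,0.1],[-0.7,-0.65,0,0,0,0,0.1],[-0.7,-0.65,0,0,0,0,0.1],[-0.7,-0.65,0,0,0,0,0.1],[-0.7,-0.65,0,0,0,0,0.1],[-0.7,-0.65,0,0,0,0,0.1],[-0.7,-0.65,0,0,0,0,0.1],[-0.7,-0.65,0,0,0,0,0.1],[-0.7,-0.65,0,0,0,0,0.1]]' 40
python3 -c "
from h import *
need([.542,-.157,.15],-14.3)"
```

```text
t: 1.8
ee_pos: [0.3686, 0.1629, 0.2535]
eef_rot: [0.17, 0.986, 0.0, 0.0]
force: [-0.2, 0.4, -0.3]
finger_gap: 0.0471
t 1.8 pos [0.3686 0.1629 0.2535] shift [-6.758 -6.09   2.59 ] turn [ 0.002  0.004 -0.653] F [-0.23  0.42 -0.25] M [ 0.01 -0.04  0.04] gap 0.0471
```

```bash
python3 -m creep '[[-0.7,-0.63,0.2,0,0,0,0.1],[-0.7,-0.63,0.2,0,0,0,0.1],[-0.7,-0.63,0.2,0,0,0,0.1],[-0.7,-0.63,0.2,0,0,0,0.1],[-0.7,-0.63,0.2,0,0,0,0.1],[-0.7,-0.63,0.2,0,0,0,0.1],[-0.7,-0.63,0.2,0,0,0,0.1],[-0.7,-0.63,0.2,0,0,0,0.1],[-0.7,-0.63,0.2,0,0,0,0.1],[-0.46,-0.42,0.2,0,0,0,0.1],[0,0,0.4,0,0,-0.65,0.1],[0,0,0,0,0,0,0.1]]'
python3 - <<'E'
from h import *
need([.542,-.157,.15],-14.3)
for n in("scene","top"):
    f=grab_frame(n)["color"]; cv2.imwrite(f"pics/{n}1.png",cv2.resize(f[150:270,190:390,::-1],None,fx=4,fy=4,interpolation=cv2.INTER_CUBIC))
E
```

```text
t: 3.0
ee_pos: [0.5408, -0.1558, 0.1554]
eef_rot: [0.125, 0.992, 0.001, -0.002]
force: [0.1, 0.0, -0.4]
finger_gap: 0.0472
t 3.0 pos [ 0.5408 -0.1558  0.1554] shift [-0.036 -0.023  0.134] turn [ 0.007 -0.028 -0.004] F [ 0.07  0.01 -0.44] M [-0.02  0.01 -0.06] gap 0.0472
```

View pics/scene1.png

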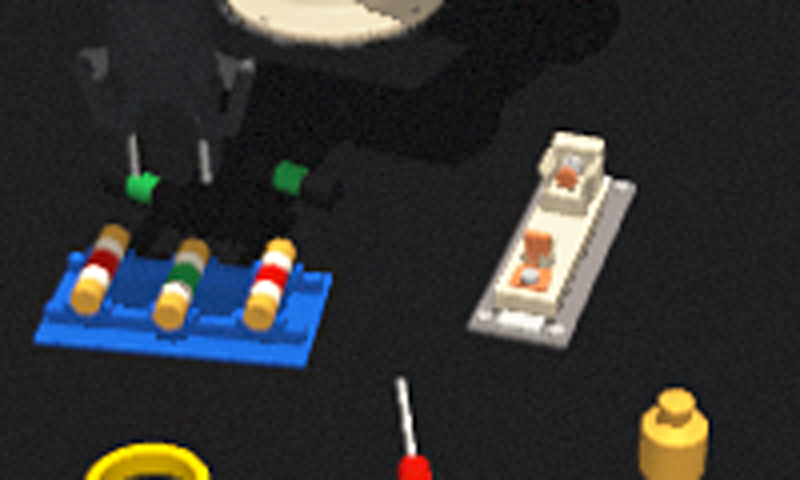

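View pics/top1.png

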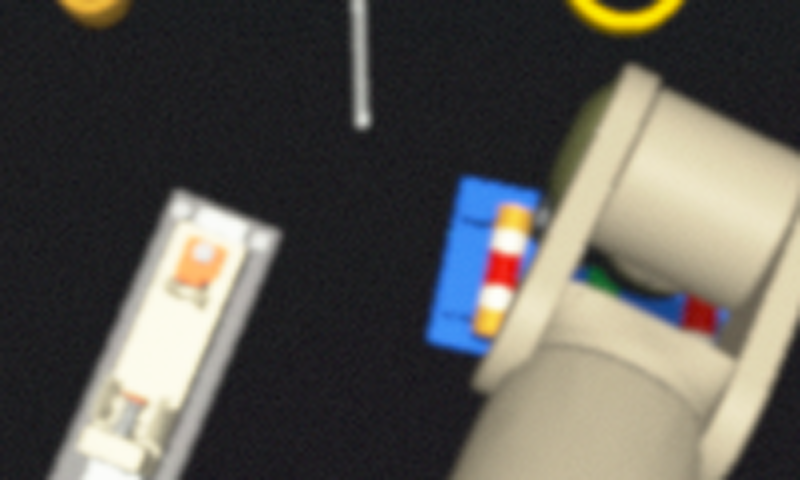

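```bash
python3 - <<'E'
from h import *
S=cam(grab_frame("scene"))
s=sense(); p=np.array(s["ee_pos"])
for dz in(.01,.016,.022):
    print(proj(S,[p+R.from_quat(s["eef_rot"]).apply([0,y,dz]) for y in(-.024,.024)]).round(1).tolist())
E
```

```text
[[224.9, 189.4], [240.1, 190.6]]
[[225.0, 191.1], [240.2, 192.3]]
[[225.2, 192.7], [240.3, 193.9]]
```

In the scene crop the fingertips show at (135,180) and (206,180). They straddle the line of the middle berth, as the projection predicted. Going down.

```bash
python3 -m creep '[[-0.04,-0.02,0.6,0,0,0,0.1],[0,0,0.8,0,0,0,0.1],[0,0,0.8,0,0,0,0.1],[0,0,0.5,0,0,0,0.1],[0,0,0.29,0,0,0,0.1],[0,0,0,0,0,0,0.1]]'
python3 -c "
from h import *
need([.542,-.157,.035],-14.3)"
```

```text
t: 3.75
ee_pos: [0.5428, -0.1563, 0.0374]
eef_rot: [0.125, 0.992, 0.0, -0.001]
force: [0.6, 0.0, 1.0]
finger_gap: 0.0469
t 3.75 pos [ 0.5428 -0.1563  0.0374] shift [ 0.014 -0.021  0.06 ] turn [ 0.002 -0.008 -0.005] F [0.65 0.03 0.96] M [0.02 0.02 0.  ] gap 0.0469
```

```bash
python3 -m creep '[[0,0,0.05,0,0,0,-0.2],[0,0,0,0,0,0,-0.5],[0,0,0,0,0,0,-1],[0,0,0,0,0,0,-1],[0,0,0,0,0,0,-1],[0,0,0,0,0,0,-1]]' 60
python3 -c "
from h import *
need([.542,-.157,.035],-14.3)"
```

```text
t: 4.35
ee_pos: [0.5435, -0.1569, 0.0369]
eef_rot: [0.125, 0.992, -0.0, 0.001]
force: [-1.2, 1.2, 5.9]
finger_gap: 0.0224
t 4.35 pos [ 0.5435 -0.1569  0.0369] shift [ 0.035 -0.011  0.048] turn [-0.003  0.016 -0.003] F [-1.24  1.24  5.88] M [0.18 0.09 0.01] gap 0.0224
```

```bash
python3 -m creep '[[0,0,-0.2,0,0,0,-1],[0,0,-0.5,0,0,0,-1],[0,0,-0.8,0,0,0,-1],[0,0,-0.8,0,0,0,-1],[0,0,-0.8,0,0,0,-1],[0,0,-0.4,0,0,0,-1],[0,0,0,0,0,0,-1]]' 80
python3 - <<'E'
from h import *
need([.542,-.157,.035],-14.3)
for n in("scene","top"):
    f=grab_frame(n)["color"]; cv2.imwrite(f"pics/{n}2.png",cv2.resize(f[150:270,190:390,::-1],None,fx=4,fy=4,interpolation=cv2.INTER_CUBIC))
E
```

```text
t: 5.05
ee_pos: [0.5435, -0.1571, 0.1784]
eef_rot: [0.125, 0.992, -0.001, 0.002]
force: [0.6, 1.0, -1.4]
finger_gap: 0.0216
t 5.05 pos [ 0.5435 -0.1571  0.1784] shift [ 0.054 -0.004  3.585] turn [-0.009  0.034 -0.003] F [ 0.57  1.02 -1.44] M [-0.02  0.01  0.05] gap 0.0216
```

View pics/scene2.png

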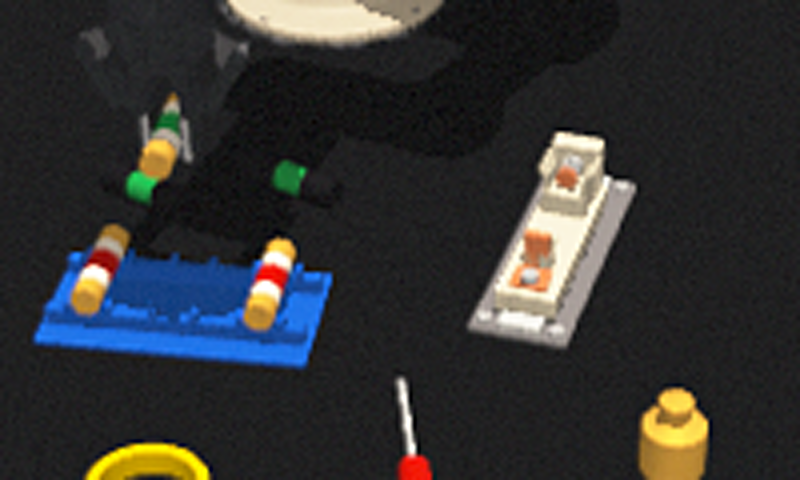

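The fuse is held level in the jaws at about (163,135) in the scene crop, and both red fuses lie undisturbed. Before going over, I refine where the holder stands.

```bash
python3 - <<'E'
from h import *
S=cam(grab_frame("scene"));T=cam(grab_frame("top"))
c0,n0=np.cos(np.radians(RYAW)),np.sin(np.radians(RYAW))
def W(L):
    L=np.atleast_2d(L)/1000.; return np.c_[RX+c0*L[:,0]-n0*L[:,1],RY+n0*L[:,0]+c0*L[:,1],L[:,2]]
out=[]
for nm,c,o,w,h,kk in(("T",T,(195,190),70,100,6),("S",S,(300,178),52,66,8)):
    im=cv2.resize(c["img"][o[1]:o[1]+h,o[0]:o[0]+w,::-1],None,fx=kk,fy=kk,interpolation=cv2.INTER_CUBIC)
    def dr(L,col):
        p=((proj(c,W(L))-o+.5)*kk).astype(np.int32); cv2.polylines(im,[p],True,col,1)
    s=13
    rect=lambda a,b,yy,z:[(a+s,-yy,z),(b+s,-yy,z),(b+s,yy,z),(a+s,yy,z)]
    d=-37
    dr(rect(d-48,d-30,24,76),(255,0,255)); dr(rect(45,53,10,64),(0,200,0)); dr(rect(-62,-30,24,72),(255,255,0))
    dr([(-120,-40,4),(120,-40,4),(120,40,4),(-120,40,4)],(0,0,255))
    dr([(45+s,-10,50),(45+s,-10,64),(45+s,10,64),(45+s,10,50)],(0,200,0)); 
    t=np.linspace(0,6.28,20); dr(np.c_[np.full(20,d+s),9*np.cos(t),62+9*np.sin(t)],(255,0,0))
    cv2.imwrite(f"pics/ov2{nm}.png",im)
E
```

```text
(no output)
```

View pics/ov2T.png

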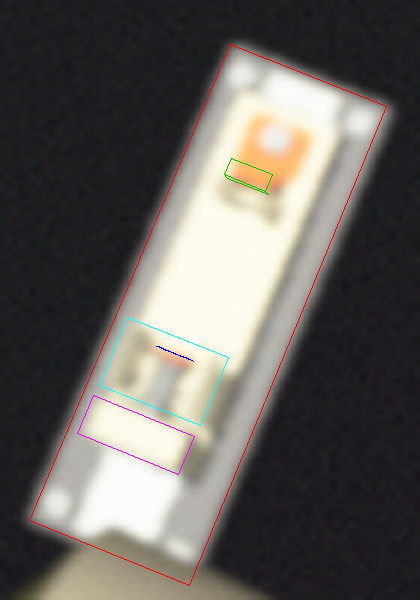

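View pics/ov2S.png

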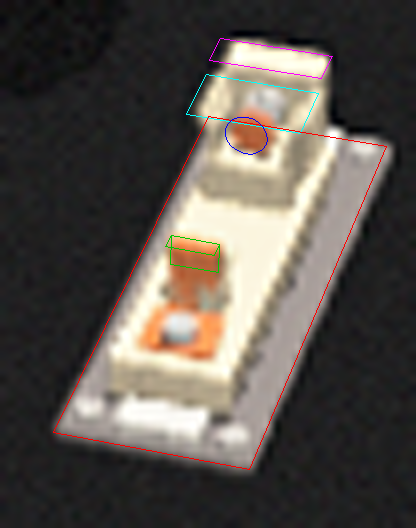

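```bash
cat >> h.py <<'E'
OFF=.0045
def fc(x,y,z,tilt):
    a=np.radians(tilt); c,n=np.cos(np.radians(RYAW)),np.sin(np.radians(RYAW))
    tz=np.array([np.sin(a),0,-np.cos(a)])
    q=np.array([x,y,z])/1000-OFF*tz
    need([RX+c*q[0]-n*q[1],RY+n*q[0]+c*q[1],q[2]],RYAW,tilt)
E
python3 -c "
from h import *
fc(35,0,150,0)
fc(35,0,110,25)"
```

```text
t 5.25 pos [ 0.5423 -0.1565  0.1744] shift [2.276 7.016 0.508] turn [ 0.003 -0.018  1.121] F [ 0.72  0.4  -0.63] M [-0.02  0.   -0.07] gap 0.0219
t 5.25 pos [ 0.5423 -0.1565  0.1744] shift [2.321 7.022 1.519] turn [ 0.247 -3.137  1.103] F [ 0.72  0.4  -0.63] M [-0.02  0.   -0.07] gap 0.0219
```

```bash
python3 -m creep '[[0.13,0.4,0,0,0,0,-1],[0.25,0.78,0,0,0,0,-1],[0.25,0.78,0,0,0,0,-1],[0.25,0.78,0,0,0,0,-1],[0.25,0.78,0,0,0,0,-1],[0.25,0.78,0,0,0,0,-1],[0.25,0.78,0,0,0,0,-1],[0.25,0.78,0,0,0,0,-1],[0.25,0.78,0,0,0,0,-1],[0.14,0.37,0,0,0,0.56,-1],[0,0,0,0,0,0.56,-1],[0,0,0,0,0,0,-1]]' 100
python3 -c "
from h import *
fc(35,0,150,0)
railpos()"
```

```text
t: 6.45
ee_pos: [0.5234, 0.1386, 0.175]
eef_rot: [0.201, 0.98, -0.0, -0.001]
force: [0.3, -0.4, -1.6]
finger_gap: 0.0212
t 6.45 pos [0.5234 0.1386 0.175 ] shift [-0.009 -0.014  0.512] turn [-0.005 -0.011  0.008] F [ 0.26 -0.41 -1.64] M [-0.02 -0.02  0.01] gap 0.0212
t 6.45 grasp in rail mm [ 34.65   0.56 171.97] elev -0.09 yawerr 0.06 F rail [ 0.4  -0.27 -1.64] M rail [-0.007 -0.03   0.012] gap 0.0212
```

Now tilt 25° with the −x end low, then check with both cameras.

```bash
python3 -m creep '[[0,0,0,0,-0.4,0,-1],[0,0,0,0,-0.8,0,-1],[0,0,0,0,-0.8,0,-1],[0,0,0,0,-0.7,0,-1],[0,0,0,0,-0.43,0,-1],[0,0,0,0,0,0,-1]]'
python3 - <<'E'
from h import *
fc(35,0,100,25)
railpos()
for n,o in(("scene",(280,140)),("top",(170,170))):
    f=grab_frame(n)["color"]; cv2.imwrite(f"pics/{n}3.png",cv2.resize(f[o[1]:o[1]+120,o[0]:o[0]+120,::-1],None,fx=5,fy=5,interpolation=cv2.INTER_CUBIC))
E
```

```text
t: 7.05
ee_pos: [0.5227, 0.1378, 0.1748]
eef_rot: [0.196, 0.957, -0.044, 0.211]
force: [-0.4, 0.7, -2.2]
finger_gap: 0.0212
t 7.05 pos [0.5227 0.1378 0.1748] shift [0.773 0.014 1.592] turn [-0.004 -0.009  0.024] F [-0.4   0.66 -2.16] M [ 0.1   0.22 -0.04] gap 0.0212
t 7.05 grasp in rail mm [ 35.55  -0.44 172.12] elev 24.93 yawerr 0.21 F rail [-0.63  0.45 -2.16] M rail [ 0.005  0.239 -0.038] gap 0.0212
```

View pics/scene3.png

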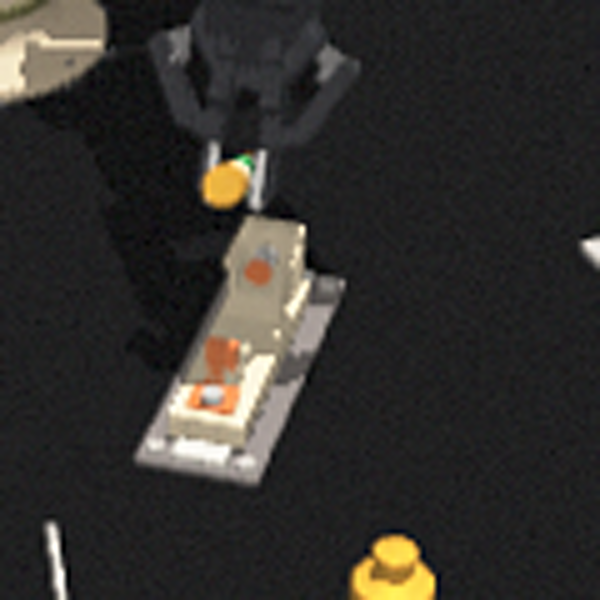

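View pics/top3.png

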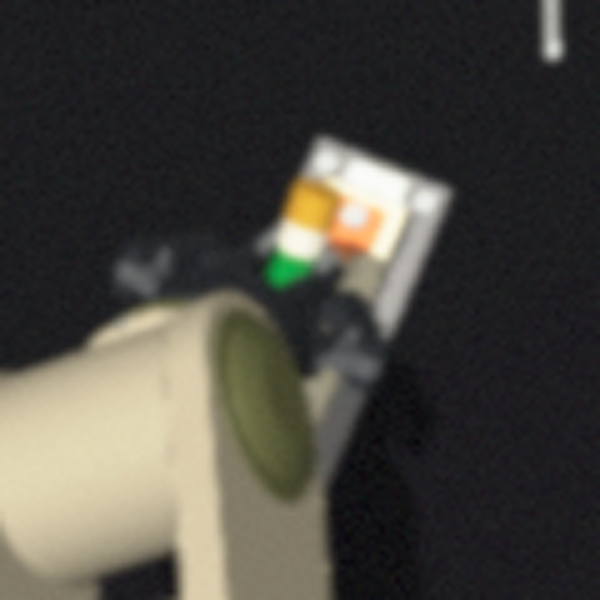

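```bash
python3 - <<'E'
from h import *
fS=grab_frame("scene");fT=grab_frame("top")
S=cam(fS);T=cam(fT);s=sense();R0=R.from_quat(s["eef_rot"]);p=np.array(s["ee_pos"])
for a in(-5,0,5):
  for o in(3,5):
    e=p+R0.apply([-(.045+a/1000),0,o/1000]); cap=p+R0.apply([-(.034+a/1000),0,o/1000])
    print(a,o,"end S",proj(S,e)[0].round(1),"cap T",proj(T,cap)[0].round(1))
for n,c,o in(("S",S,(290,140)),("T",T,(200,180))):
    h=cv2.cvtColor(c["img"],cv2.COLOR_RGB2HSV);m=cv2.inRange(h,(11,120,90),(25,255,255))
    k,l,st,ce=cv2.connectedComponentsWithStats(m)
    for i in range(1,k):
        if st[i][4]>10 and abs(ce[i]-[325,180] if n=="S" else ce[i]-[232,211]).max()<15: print(n,st[i],ce[i])
    m=cv2.inRange(h,(45,100,50),(80,255,255)); ys,xs=np.nonzero(m);print(n,"green",[ (x,y) for x,y in zip(xs,ys) if 200<x<345 and 160<y<235][:40])
# mid of band
for o in(3,5): print("band", proj(S,p+R0.apply([0,0,o/1000]))[0].round(1), proj(T,p+R0.apply([0,0,o/1000]))[0].round(1))
E
```

```text
-5 3 end S [323.6 176.1] cap T [231.5 212.3]
-5 5 end S [323.5 176.7] cap T [231.7 212.1]
0 3 end S [323.2 176.2] cap T [232.1 210.5]
0 5 end S [323.2 176.9] cap T [232.3 210.3]
5 3 end S [322.9 176.4] cap T [232.7 208.6]
5 5 end S [322.8 177. ] cap T [232.9 208.4]
S [320 172  10  10  68] [324.26470588 176.75      ]
S green [(np.int64(327), np.int64(171)), (np.int64(328), np.int64(171)), (np.int64(329), np.int64(171)), (np.int64(329), np.int64(172)), (np.int64(330), np.int64(173)), (np.int64(260), np.int64(190)), (np.int64(261), np.int64(190)), (np.int64(262), np.int64(190)), (np.int64(259), np.int64(191)), (np.int64(260), np.int64(191)), (np.int64(261), np.int64(191)), (np.int64(262), np.int64(191)), (np.int64(263), np.int64(191)), (np.int64(264), np.int64(191)), (np.int64(265), np.int64(191)), (np.int64(224), np.int64(192)), (np.int64(258), np.int64(192)), (np.int64(259), np.int64(192)), (np.int64(260), np.int64(192)), (np.int64(261), np.int64(192)), (np.int64(262), np.int64(192)), (np.int64(263), np.int64(192)), (np.int64(264), np.int64(192)), (np.int64(265), np.int64(192)), (np.i
[... 1213 characters left out ...]
nt64(225), np.int64(223)), (np.int64(226), np.int64(223)), (np.int64(227), np.int64(223)), (np.int64(228), np.int64(223)), (np.int64(229), np.int64(223)), (np.int64(230), np.int64(223)), (np.int64(231), np.int64(223)), (np.int64(222), np.int64(224)), (np.int64(223), np.int64(224)), (np.int64(224), np.int64(224)), (np.int64(225), np.int64(224)), (np.int64(226), np.int64(224)), (np.int64(227), np.int64(224)), (np.int64(228), np.int64(224)), (np.int64(229), np.int64(224)), (np.int64(230), np.int64(224)), (np.int64(231), np.int64(224)), (np.int64(223), np.int64(225)), (np.int64(224), np.int64(225)), (np.int64(225), np.int64(225))]
band [326.5 174.9] [227.8 222.8]
band [326.4 175.5] [228.1 222.6]
```

```bash
python3 - <<'E'
from h import *
S=cam(grab_frame("scene"));T=cam(grab_frame("top"))
a=cv2.imread("pics/top0.png")
ct=np.array([(175,68),(283,110),(148,433),(38,387)])/4+[190,180]-.375
cs=np.array([(770,103),(685,310),(560,285)])/5+[195,175]-.4-[1.2,0]
def P(q):
    x,y,th,z=q;c,s=np.cos(th),np.sin(th)
    L=np.array([(120,40),(120,-40),(-120,-40),(-120,40)])/1000
    return np.c_[x+c*L[:,0]-s*L[:,1],y+s*L[:,0]+c*L[:,1],np.full(4,z)]
def res(q):
    p=P(q); return np.r_[(proj(T,p)-ct).ravel(),(proj(S,p)[[3,0,1]]-cs).ravel()]
r=least_squares(res,[.49,.15,-.41,.01]);print(r.x.round(4),np.degrees(r.x[2]),res(r.x).round(2))
for z in(.004,.008):
    rt=least_squares(lambda q:(proj(T,P([*q,z]))-ct).ravel(),[.49,.15,-.41]);print(z,rt.x.round(4),np.degrees(rt.x[2]))
# top mask: brightness mask of plate in top0, PCA/minAreaRect
g=cv2.cvtColor(a,cv2.COLOR_BGR2GRAY); g=cv2.resize(g[180:300,190:270],None,fx=8,fy=8,interpolation=cv2.INTER_CUBIC)
m=(g>75).astype(np.uint8); k,l,st,ce=cv2.connectedComponentsWithStats(m); i=1+np.argmax(st[1:,4]); ys,xs=np.nonzero(l==i)
rect=cv2.minAreaRect(np.c_[xs,ys].astype(np.float32)); b=cv2.boxPoints(rect)/8+[190,180]-.44
print([x/8 for x in rect[1]],rect[2]); print([onz(T,u,.006).round(4)[:2].tolist() for u in b], np.mean([onz(T,u,.006) for u in b],0))
E
```

```text
[ 0.4912  0.1503 -0.4105  0.0044] -23.5198101430614 [ 0.13  0.35 -0.8   0.34 -0.17 -0.73  0.71 -0.15  0.06  0.49 -0.36 -0.55
  0.16 -0.23]
0.004 [ 0.491   0.1503 -0.4129] -23.660091093789955
0.008 [ 0.4908  0.1499 -0.4129] -23.658378779977937
[31.006799697875977, 88.46208190917969] 22.995895385742188
[[0.3962, 0.2398], [0.6222, 0.1418], [0.5854, 0.0616], [0.361, 0.1613]] [0.49118458 0.15113068 0.006     ]
```

```bash
sed -i 's/^RX,RY,RYAW=.*/RX,RY,RYAW=.4911,.1504,-23.5/' h.py; python3 -c "
from h import *
fc(32,0,100,25); fc(30,0,83.5,25)"
```

```text
t 7.35 pos [0.5247 0.1371 0.1757] shift [ 0.894 -0.031  1.56 ] turn [0.01  0.001 0.022] F [-0.51  0.05 -1.57] M [0.12 0.27 0.01] gap 0.0214
t 7.35 pos [0.5247 0.1371 0.1757] shift [ 1.113 -0.031  1.913] turn [0.01  0.001 0.022] F [-0.51  0.05 -1.57] M [0.12 0.27 0.01] gap 0.0214
```

```bash
python3 -m creep '[[0.2,-0.02,0.4,0,0,0,-1],[0.35,0,0.6,0,0,0,-1],[0.3,0,0.55,0,0,0.02,-1],[0,0,0,0,0,0,-1]]'
python3 -c "
from h import *
fc(30,0,83.5,25);railpos()"
python3 -m creep '[[0.1,0,0.15,0,0,0,-1],[0.1,0,0.15,0,0,0,-1],[0,0,0,0,0,0,-1]]'
python3 -c "
from h import *
fc(30,0,83.5,25);railpos()"
```

```text
t: 7.75
ee_pos: [0.5186, 0.138, 0.1024]
eef_rot: [0.198, 0.956, -0.045, 0.209]
force: [-0.3, -0.5, -0.9]
finger_gap: 0.0213
t 7.75 pos [0.5186 0.138  0.1024] shift [0.201 0.011 0.316] turn [-0.011 -0.034  0.011] F [-0.26 -0.52 -0.95] M [0.11 0.2  0.02] gap 0.0213
t 7.75 grasp in rail mm [31.37 -0.4  99.72] elev 24.73 yawerr 0.09 F rail [-0.03 -0.58 -0.95] M rail [0.023 0.23  0.022] gap 0.0213
t: 8.05
ee_pos: [0.5177, 0.1393, 0.0908]
eef_rot: [0.198, 0.956, -0.044, 0.212]
force: [0.4, -0.3, -0.9]
finger_gap: 0.0212
t 8.05 pos [0.5177 0.1393 0.0908] shift [ 0.051 -0.012  0.065] turn [0.01  0.004 0.005] F [ 0.43 -0.26 -0.9 ] M [0.06 0.21 0.01] gap 0.0212
t 8.05 grasp in rail mm [30.11  0.48 88.07] elev 25.03 yawerr 0.04 F rail [ 0.5  -0.07 -0.9 ] M rail [-0.033  0.217  0.007] gap 0.0212
```

```bash
python3 -m creep '[[0.026,0,0.057,0,0,0,-1],[0.045,0,-0.021,0,0,0,-1],[0.045,0,-0.021,0,0,0,-1],[0,0,0,0,0,0,-1]]'
python3 - <<'E'
from h import *
railpos()
for n,o in(("scene",(280,140)),):
    f=grab_frame(n)["color"]; cv2.imwrite(f"pics/{n}4.png",cv2.resize(f[o[1]:o[1]+120,o[0]:o[0]+120,::-1],None,fx=5,fy=5,interpolation=cv2.INTER_CUBIC))
railpos()
E
```

```text
t: 8.45
ee_pos: [0.514, 0.1411, 0.0886]
eef_rot: [0.198, 0.956, -0.043, 0.212]
force: [-0.6, -0.5, -1.1]
finger_gap: 0.0212
t 8.45 grasp in rail mm [25.96  0.56 85.89] elev 25.05 yawerr 0.05 F rail [-0.4  -0.68 -1.09] M rail [0.031 0.271 0.056] gap 0.0212
t 8.5 grasp in rail mm [26.1  0.6 85.9] elev 25.05 yawerr 0.05 F rail [-0.07  0.68 -0.7 ] M rail [ 0.027  0.241 -0.023] gap 0.0214
```

View pics/scene4.png

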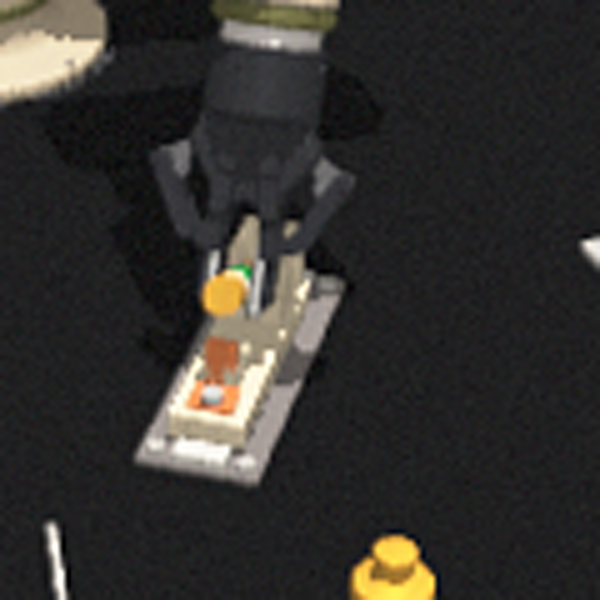

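In the scene crop the fuse is in line with the stop (224,293 above 220,355), still tilted and free. Now I feel for the spring in 1–2 mm steps.

```bash
python3 -m creep '[[0.045,0,-0.021,0,0,0,-1],[0.022,0,-0.01,0,0,0,-1],[0,0,0,0,0,0,-1]]'; python3 -c "
from h import *
railpos()"
python3 -m creep '[[0.022,0,-0.01,0,0,0,-1],[0.022,0,-0.01,0,0,0,-1],[0,0,0,0,0,0,-1]]';python3 -c "
from h import *
railpos()"
python3 -m creep '[[0.022,0,-0.01,0,0,0,-1],[0.022,0,-0.01,0,0,0,-1],[0,0,0,0,0,0,-1]]';python3 -c "
from h import *
railpos()"
```

```text
t: 8.8
ee_pos: [0.5113, 0.1422, 0.0884]
eef_rot: [0.198, 0.956, -0.043, 0.212]
force: [-0.5, -0.0, -1.8]
finger_gap: 0.021
t 8.8 grasp in rail mm [23.1   0.53 85.69] elev 25.04 yawerr 0.04 F rail [-0.48 -0.21 -1.77] M rail [-0.013  0.24   0.016] gap 0.021
t: 9.1
ee_pos: [0.5096, 0.1429, 0.0883]
eef_rot: [0.198, 0.956, -0.043, 0.212]
force: [-0.0, -0.1, -1.1]
finger_gap: 0.0214
t 9.1 grasp in rail mm [21.2   0.5  85.62] elev 25.03 yawerr 0.04 F rail [ 0.02 -0.08 -1.06] M rail [0.01  0.218 0.011] gap 0.0214
t: 9.4
ee_pos: [0.5082, 0.1437, 0.0885]
eef_rot: [0.198, 0.956, -0.043, 0.213]
force: [1.2, -1.6, 0.2]
finger_gap: 0.021
t 9.4 grasp in rail mm [19.65  0.64 85.83] elev 25.08 yawerr 0.04 F rail [ 1.76 -0.93  0.18] M rail [-0.006 -0.037  0.01 ] gap 0.021
```

Contact at grasp x≈19.7 mm, with the force along +x and up. That matches the disc's edge, and it agrees with the 13 mm seen by eye. Pressing on gently.

```bash
python3 -m creep '[[0.022,0,-0.01,0,0,0,-1],[0.022,0,-0.01,0,0,0,-1],[0,0,0,0,0,0,-1]]'; python3 -c "
from h import *
railpos()"
python3 -m creep '[[0.022,0,-0.01,0,0,0,-1],[0.022,0,-0.01,0,0,0,-1],[0.022,0,-0.01,0,0,0,-1],[0,0,0,0,0,0,-1]]';python3 -c "
from h import *
railpos()"
python3 -m creep '[[0.022,0,-0.01,0,0,0,-1],[0.022,0,-0.01,0,0,0,-1],[0,0,0,0,0,0,-1]]';python3 -c "
from h import *
railpos()"
```

```text
t: 9.7
ee_pos: [0.5064, 0.1445, 0.0885]
eef_rot: [0.198, 0.956, -0.043, 0.213]
force: [3.2, -1.7, -1.0]
finger_gap: 0.0212
t 9.7 grasp in rail mm [17.62  0.65 85.77] elev 25.07 yawerr 0.03 F rail [ 3.61 -0.29 -0.96] M rail [ 0.014 -0.248  0.017] gap 0.0212
t: 10.1
ee_pos: [0.5037, 0.1456, 0.0885]
eef_rot: [0.198, 0.956, -0.043, 0.213]
force: [4.4, -1.7, 0.0]
finger_gap: 0.0215
t 10.1 grasp in rail mm [14.74  0.65 85.77] elev 25.08 yawerr 0.04 F rail [4.72 0.18 0.03] M rail [-0.023 -0.539  0.007] gap 0.0215
t: 10.4
ee_pos: [0.5021, 0.1463, 0.0885]
eef_rot: [0.198, 0.956, -0.043, 0.213]
force: [6.1, -2.9, 0.5]
finger_gap: 0.0216
t 10.4 grasp in rail mm [12.99  0.68 85.82] elev 25.1 yawerr 0.04 F rail [ 6.73 -0.25  0.46] M rail [-0.032 -0.655 -0.05 ] gap 0.0216
```

Spring law confirmed: about 6.7 N at roughly 7 mm of press, with first contact at about 19.9 mm. The low corner is now over the saddle, so I lower it to feel the height.

```bash
python3 -m creep '[[0.01,0,0.023,0,0,0,-1],[0.01,0,0.023,0,0,0,-1],[0,0,0,0,0,0,-1]]'; python3 -c "
from h import *
railpos()"
python3 -m creep '[[0.01,0,0.023,0,0,0,-1],[0,0,0,0,0,0,-1]]';python3 -c "
from h import *
railpos()"
```

```text
t: 10.7
ee_pos: [0.5027, 0.1464, 0.087]
eef_rot: [0.198, 0.956, -0.043, 0.214]
force: [5.5, -2.7, 2.9]
finger_gap: 0.0212
t 10.7 grasp in rail mm [13.52  0.94 84.27] elev 25.17 yawerr 0.02 F rail [ 6.12 -0.3   2.89] M rail [ 0.014 -0.737 -0.055] gap 0.0212
t: 10.9
ee_pos: [0.5029, 0.1464, 0.0861]
eef_rot: [0.198, 0.956, -0.043, 0.214]
force: [5.5, -2.8, 3.6]
finger_gap: 0.0212
t 10.9 grasp in rail mm [13.66  1.04 83.41] elev 25.19 yawerr 0.01 F rail [ 6.15 -0.35  3.63] M rail [ 0.014 -0.795 -0.017] gap 0.0212
```

```bash
python3 -m creep '[[0.01,0,0.023,0,0,0,-1],[0,0,0,0,0,0,-1]]';python3 -c "
from h import *
railpos()"
python3 -m creep '[[0.01,0,0.023,0,0,0,-1],[0,0,0,0,0,0,-1]]';python3 -c "
from h import *
railpos()"
```

```text
t: 11.1
ee_pos: [0.503, 0.1464, 0.0852]
eef_rot: [0.198, 0.956, -0.043, 0.214]
force: [5.7, -2.5, 4.5]
finger_gap: 0.0212
t 11.1 grasp in rail mm [13.76  1.11 82.47] elev 25.2 yawerr 0.01 F rail [ 6.27 -0.03  4.48] M rail [ 0.053 -0.808  0.009] gap 0.0212
t: 11.3
ee_pos: [0.5031, 0.1464, 0.0843]
eef_rot: [0.198, 0.956, -0.043, 0.214]
force: [5.2, -2.0, 5.5]
finger_gap: 0.0214
t 11.3 grasp in rail mm [13.9   1.13 81.62] elev 25.22 yawerr 0.01 F rail [5.52 0.24 5.46] M rail [ 0.037 -0.861 -0.015] gap 0.0214
```

```bash
python3 - <<'E'
from h import *
fS=grab_frame("scene");fT=grab_frame("top")
S=cam(fS);T=cam(fT);s=sense();R0=R.from_quat(s["eef_rot"]);p=np.array(s["ee_pos"])
railpos()
for n,c,o in(("scene",S,(290,160)),("top",T,(190,190))):
    im=cv2.resize(c["img"][o[1]:o[1]+80,o[0]:o[0]+80,::-1],None,fx=8,fy=8,interpolation=cv2.INTER_CUBIC)
    t=np.linspace(0,6.28,30)
    for e in(-.045,.045):
        q=proj(c,[p+R0.apply([e,.012*np.cos(a),.0045+.012*np.sin(a)]) for a in t]); 
        if n=="scene": q=q+[1.2,0]
        cv2.polylines(im,[((q-o+.5)*8).astype(np.int32)],True,(255,0,255),1)
    cv2.imwrite(f"pics/{n}5.png",im)
E
```

```text
t 11.4 grasp in rail mm [13.88  1.15 81.64] elev 25.22 yawerr 0.01 F rail [6.79 0.31 5.52] M rail [ 0.018 -0.82   0.02 ] gap 0.0212
```

View pics/scene5.png

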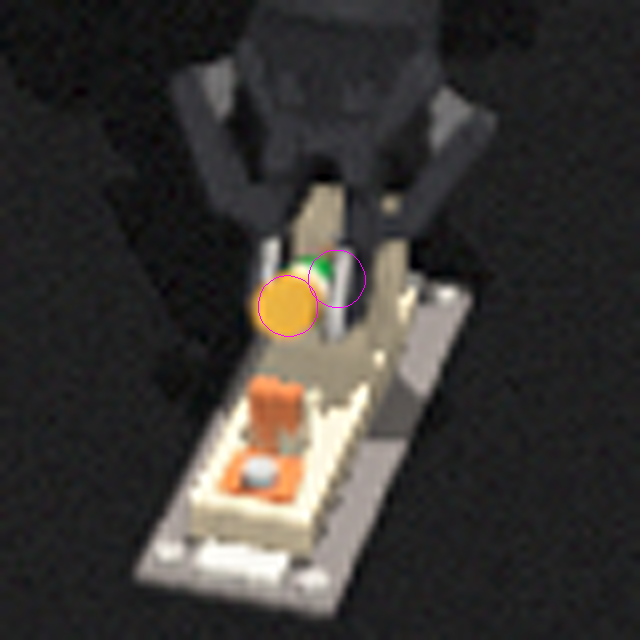

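View pics/top5.png

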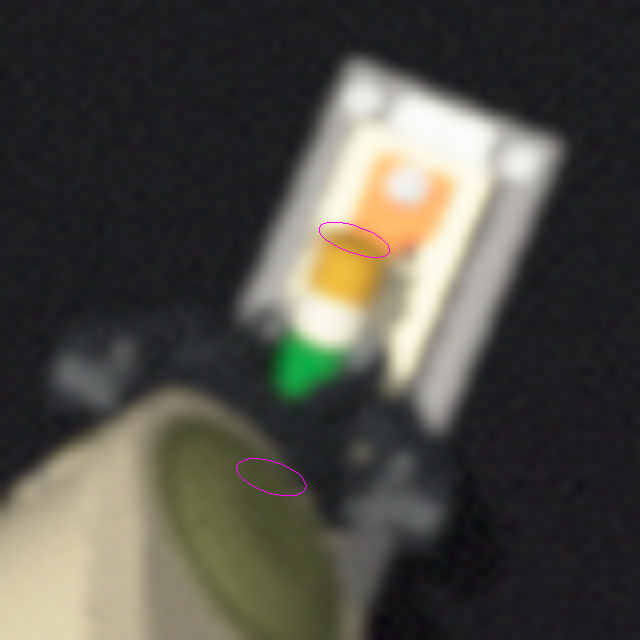

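The drawn end circle falls on the real end at (288,306) in the scene crop, so the fuse is still held at 25° with no pivoting in the grip. I work out the tipping path.

```bash
cat >> h.py <<'E'
D0,M=-22.9,14.1
def center(th,comp,zl):
    t=np.radians(th); D=D0-comp
    ztop=min(71,zl+24*np.cos(t)); xl=D+(ztop-zl)*np.tan(t)
    c=np.array([xl+45*np.cos(t)-12*np.sin(t),0,zl+45*np.sin(t)+12*np.cos(t)])
    hi=(xl+90*np.cos(t),zl+90*np.sin(t))
    return c,hi
def wpose(c,th):
    a=np.radians(th); C,n=np.cos(np.radians(RYAW)),np.sin(np.radians(RYAW))
    q=np.asarray(c)/1000-OFF*np.array([np.sin(a),0,-np.cos(a)])
    p=np.array([RX+C*q[0]-n*q[1],RY+n*q[0]+C*q[1],q[2]])
    B=np.c_[[-C,-n,0],[-n,C,0],[0,0,-1]]
    return p,R.from_matrix(B)*R.from_rotvec([0,-a,0])
def est():
    """fuse state from measured pose, assuming no slip"""
    s=sense();C,n=np.cos(np.radians(RYAW)),np.sin(np.radians(RYAW));Rr=np.array([[C,n,0],[-n,C,0],[0,0,1]])
    R0=R.from_quat(s["eef_rot"]);c=Rr@(np.array(s["ee_pos"])+R0.apply([0,0,OFF])-[RX,RY,0])*1000
    ax=Rr@R0.apply([-1,0,0]);t=np.arcsin(ax[2]); xl=c[0]-45*np.cos(t)+12*np.sin(t);zl=c[2]-45*np.sin(t)-12*np.cos(t)
    zt=min(71,zl+24*np.cos(t)); comp=D0-(xl-(zt-zl)*np.tan(t))
    print("t",round(s["t"],2),"c",c.round(2),"th",round(np.degrees(t),2),"zl",round(zl,2),"comp",round(comp,2),"hi corner",round(xl+90*np.cos(t)-M-45,2),round(zl+90*np.sin(t),2),"F",(Rr@s["force"]).round(2),"My",round((Rr@s["ft_torque"])[1],2),"gap",round(s["finger_gap"],4))
    return c,np.degrees(t)
def path(pts,y=0.):
    """pts: (th,comp,zl): deltas from the measured pose"""
    s=sense();p,r=np.array(s["ee_pos"]),R.from_quat(s["eef_rot"])
    for th,co,zl in pts:
        c,hi=center(th,co,zl); c=c+[0,y,0]; P,Q=wpose(c,th)
        print((th,co,zl),"shift",(r.inv().apply(P-p)/.04).round(3),"turn",(np.degrees((r.inv()*Q).as_rotvec())/8).round(3),"hi",round(hi[0]-M-45,2),round(hi[1],2)); p,r=P,Q
E
python3 -c "
from h import *
est();path([(25.2,8,50.8),(23,8.5,50.8),(20,9,50.8),(17,9.5,50.8),(14,10,50.8),(12,10.5,50.8),(11,11.,50.8),(10,11.3,50.8),(9,11.3,50.8),(8,11.3,50.8),(6,11,50.8),(4,10.3,50.6),(2,9.3,50.3),(0,8.4,50)])"
```

```text
t 11.4 c [14.52  1.15 80.28] th 25.22 zl 50.25 comp 7.95 hi corner 1.24 88.6 F [6.79 0.31 5.52] My -0.82 gap 0.0212
(25.2, 8, 50.8) shift [ 0.001 -0.028 -0.015] turn [0.024 0.002 0.001] hi 0.94 89.12
(23, 8.5, 50.8) shift [ 0.017 -0.     0.028] turn [0.    0.275 0.   ] hi 0.92 85.97
(20, 9, 50.8) shift [ 0.02  -0.     0.043] turn [ 0.     0.375 -0.   ] hi 0.92 81.58
(17, 9.5, 50.8) shift [ 0.019 -0.     0.045] turn [-0.     0.375  0.   ] hi 0.74 77.11
(14, 10, 50.8) shift [0.019 0.    0.047] turn [0.    0.375 0.   ] hi 0.36 72.57
(12, 10.5, 50.8) shift [ 0.016 -0.     0.032] turn [-0.    0.25 -0.  ] hi -0.17 69.51
(11, 11.0, 50.8) shift [0.014 0.    0.015] turn [-0.     0.125  0.   ] hi -0.73 67.97
(10, 11.3, 50.8) shift [0.009 0.    0.017] turn [ 0.     0.125 -0.   ] hi -1.11 66.43
(9, 11.3, 50.8) shift [ 0.002 -0.     0.018] turn [0.    0.125 0.   ] hi -1.21 64.88
(8, 11.3, 50.8) shift [ 0.002 -0.     0.018] turn [0.    0.125 0.   ] hi -1.34 63.33
(6, 11, 50.8) shift [-0.003  0.     0.038] turn [-0.    0.25 -0.  ] hi -1.37 60.21
(4, 10.3, 50.6) shift [-0.013 -0.     0.044] turn [0.   0.25 0.  ] hi -1.09 56.88
(2, 9.3, 50.3) shift [-0.021  0.     0.048] turn [0.   0.25 0.  ] hi -0.63 53.44
(0, 8.4, 50) shift [-0.018 -0.     0.047] turn [ 0.    0.25 -0.  ] hi -0.4 50.0
```

```bash
python3 -m creep '[[0.001,-0.015,-0.015,0,0,0,-1],[0.009,0,0.014,0,0.137,0,-1],[0.009,0,0.014,0,0.137,0,-1],[0.01,0,0.021,0,0.187,0,-1],[0.01,0,0.021,0,0.187,0,-1],[0,0,0,0,0,0,-1]]'; python3 -c "
from h import *
est();path([(20,9,50.8),(17,9.5,50.8),(14,10,50.8)])"
```

```text
t: 12.0
ee_pos: [0.5027, 0.1459, 0.0815]
eef_rot: [0.2, 0.964, -0.034, 0.17]
force: [6.7, -1.2, 2.3]
finger_gap: 0.0211
t 12.0 c [14.02  0.53 77.25] th 20.01 zl 50.57 comp 8.7 hi corner 1.31 81.37 F [6.67 1.54 2.35] My -1.03 gap 0.0211
(20, 9, 50.8) shift [ 0.007 -0.013 -0.008] turn [ 0.025  0.001 -0.001] hi 0.92 81.58
(17, 9.5, 50.8) shift [ 0.019 -0.     0.045] turn [-0.     0.375  0.   ] hi 0.74 77.11
(14, 10, 50.8) shift [0.019 0.    0.047] turn [0.    0.375 0.   ] hi 0.36 72.57
```

```bash
python3 -m creep '[[0.013,0,0.018,0,0.187,0,-1],[0.01,0,0.022,0,0.187,0,-1],[0.01,0,0.023,0,0.187,0,-1],[0.01,0,0.023,0,0.187,0,-1],[0,0,0,0,0,0,-1]]'; python3 -c "
from h import *
est();path([(14,10,50.8),(12,10.5,50.8),(11,11.,50.8)])"
```

```text
t: 12.5
ee_pos: [0.5023, 0.146, 0.0775]
eef_rot: [0.202, 0.972, -0.023, 0.12]
force: [8.3, -3.3, 1.9]
finger_gap: 0.0212
t 12.5 c [13.08  0.46 73.11] th 14.03 zl 50.55 comp 9.88 hi corner 0.54 72.38 F [8.92 0.33 1.89] My -1.17 gap 0.0212
(14, 10, 50.8) shift [ 0.003 -0.011 -0.006] turn [0.023 0.004 0.001] hi 0.36 72.57
(12, 10.5, 50.8) shift [ 0.016 -0.     0.032] turn [-0.    0.25 -0.  ] hi -0.17 69.51
(11, 11.0, 50.8) shift [0.014 0.    0.015] turn [-0.     0.125  0.   ] hi -0.73 67.97
```

```bash
python3 -m creep '[[0.008,0,0.015,0,0.125,0,-1],[0.008,0,0.015,0,0.125,0,-1],[0.005,0,0.01,0,0.06,0,-1],[0,0,0,0,0,0,-1],[0,0,0,0,0,0,-1]]'; python3 -c "
from h import *
est();path([(11,11.,50.8),(10,11.3,50.8),(9,11.3,50.8)])"
```

```text
t: 13.0
ee_pos: [0.5018, 0.1463, 0.0757]
eef_rot: [0.202, 0.974, -0.019, 0.099]
force: [8.6, -2.5, 0.2]
finger_gap: 0.0214
t 13.0 c [12.32  0.48 71.31] th 11.61 zl 50.5 comp 10.66 hi corner -0.29 68.61 F [8.88 1.11 0.17] My -1.29 gap 0.0214
(11, 11.0, 50.8) shift [ 0.01  -0.012  0.001] turn [0.023 0.076 0.004] hi -0.73 67.97
(10, 11.3, 50.8) shift [0.009 0.    0.017] turn [ 0.     0.125 -0.   ] hi -1.11 66.43
(9, 11.3, 50.8) shift [ 0.002 -0.     0.018] turn [0.    0.125 0.   ] hi -1.21 64.88
```

```bash
python3 -m creep '[[0.01,0,0.001,0,0.076,0,-1],[0.009,0,0.017,0,0.125,0,-1],[0,0,0,0,0,0,-1]]'; python3 - <<'E'
from h import *
est();path([(10,11.3,50.8),(9,11.3,50.8),(8,11.3,50.8)])
for n,o in(("scene",(290,160)),("top",(190,190))):
    im=cv2.resize(grab_frame(n)["color"][o[1]:o[1]+80,o[0]:o[0]+80,::-1],None,fx=8,fy=8,interpolation=cv2.INTER_CUBIC)
    cv2.imwrite(f"pics/{n}6.png",im)
est()
E
```

```text
t: 13.3
ee_pos: [0.5012, 0.1464, 0.0747]
eef_rot: [0.202, 0.975, -0.016, 0.085]
force: [8.8, -2.7, -0.8]
finger_gap: 0.0212
t 13.3 c [11.61  0.4  70.28] th 9.96 zl 50.67 comp 11.31 hi corner -1.09 66.24 F [ 9.15  1.   -0.8 ] My -1.21 gap 0.0212
(10, 11.3, 50.8) shift [-0.    -0.01  -0.004] turn [ 0.021 -0.005  0.004] hi -1.11 66.43
(9, 11.3, 50.8) shift [ 0.002 -0.     0.018] turn [0.    0.125 0.   ] hi -1.21 64.88
(8, 11.3, 50.8) shift [ 0.002 -0.     0.018] turn [0.    0.125 0.   ] hi -1.34 63.33
t 13.4 c [11.54  0.43 70.3 ] th 9.99 zl 50.68 comp 11.37 hi corner -1.16 66.29 F [ 9.06  0.27 -0.22] My -1.31 gap 0.0215
```

View pics/scene6.png

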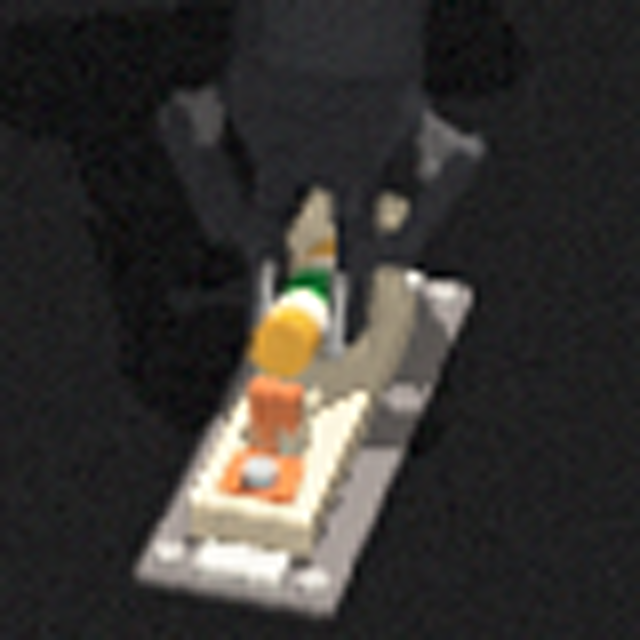

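View pics/top6.png

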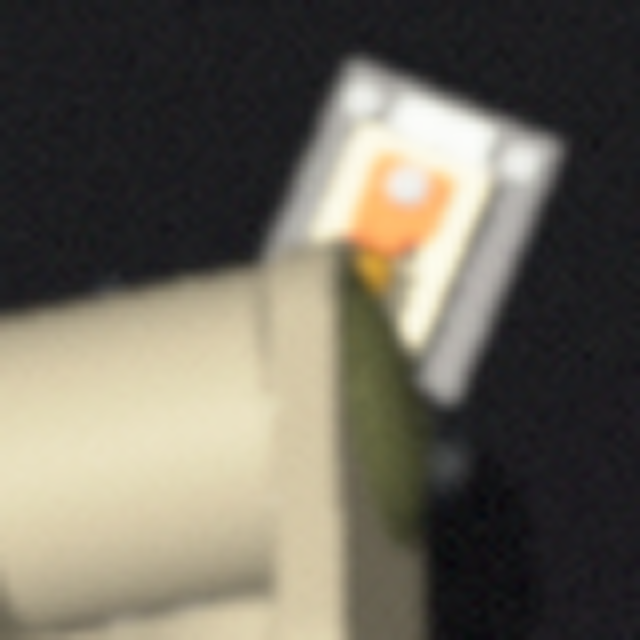

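The raised end at (288,342) sits just above the stop at (275,385), in line with it. Fx is about 9 N and there is no hard stop. I tip down in 1° steps and watch the force.

```bash
python3 -m creep '[[0.002,0,0.018,0,0.125,0,-1],[0,0,0,0,0,0,-1]]'; python3 -c "
from h import *
est()"
python3 -m creep '[[0.002,0,0.018,0,0.125,0,-1],[0,0,0,0,0,0,-1]]'; python3 -c "
from h import *
est();path([(8,11.3,50.8),(7,11.3,50.8),(6,11,50.8)])"
```

```text
t: 13.6
ee_pos: [0.5012, 0.1464, 0.074]
eef_rot: [0.203, 0.976, -0.014, 0.077]
force: [9.2, -2.7, -0.9]
finger_gap: 0.0213
t 13.6 c [11.56  0.43 69.51] th 8.96 zl 50.64 comp 11.33 hi corner -1.22 64.67 F [ 9.53  1.15 -0.9 ] My -1.27 gap 0.0213
t: 13.8
ee_pos: [0.5013, 0.1464, 0.0732]
eef_rot: [0.203, 0.977, -0.013, 0.068]
force: [7.4, -3.1, -1.7]
finger_gap: 0.0211
t 13.8 c [11.54  0.4  68.73] th 7.96 zl 50.61 comp 11.31 hi corner -1.33 63.08 F [ 8.01  0.11 -1.72] My -1.27 gap 0.0211
(8, 11.3, 50.8) shift [-0.    -0.01  -0.005] turn [ 0.021 -0.004  0.004] hi -1.34 63.33
(7, 11.3, 50.8) shift [0.002 0.    0.018] turn [ 0.     0.125 -0.   ] hi -1.49 61.77
(6, 11, 50.8) shift [-0.006  0.     0.02 ] turn [0.    0.125 0.   ] hi -1.37 60.21
```

```bash
python3 -m creep '[[0.002,0,0.018,0,0.125,0,-1],[0,0,0,0,0,0,-1]]'; python3 -c "
from h import *
est()"
python3 -m creep '[[0,0,0.02,0,0.125,0,-1],[0,0,0,0,0,0,-1]]'; python3 -c "
from h import *
est();path([(6,11,50.8),(5,11,50.8),(4,10.6,50.6),(3,10.1,50.6)])"
```

```text
t: 14.0
ee_pos: [0.5013, 0.1464, 0.0724]
eef_rot: [0.203, 0.977, -0.011, 0.06]
force: [8.0, -3.0, -0.9]
finger_gap: 0.0213
t 14.0 c [11.47  0.39 67.97] th 6.96 zl 50.6 comp 11.33 hi corner -1.5 61.52 F [ 8.5   0.43 -0.93] My -1.29 gap 0.0213
t: 14.2
ee_pos: [0.5014, 0.1464, 0.0716]
eef_rot: [0.203, 0.978, -0.009, 0.051]
force: [7.8, -2.6, -1.0]
finger_gap: 0.0213
t 14.2 c [11.49  0.41 67.16] th 5.97 zl 50.55 comp 11.25 hi corner -1.6 59.9 F [ 8.16  0.7  -1.02] My -1.26 gap 0.0213
(6, 11, 50.8) shift [-0.006 -0.01  -0.006] turn [ 0.021 -0.004  0.005] hi -1.37 60.21
(5, 11, 50.8) shift [ 0.002 -0.     0.019] turn [0.    0.125 0.   ] hi -1.58 58.64
(4, 10.6, 50.6) shift [-0.008 -0.     0.025] turn [-0.     0.125  0.   ] hi -1.39 56.88
(3, 10.1, 50.6) shift [-0.011  0.     0.02 ] turn [0.    0.125 0.   ] hi -1.15 55.31
```

```bash
python3 -m creep '[[0,0,0.02,0,0.125,0,-1],[0,0,0,0,0,0,-1]]'; python3 -c "
from h import *
est()"
python3 -m creep '[[-0.008,0,0.023,0,0.125,0,-1],[0,0,0,0,0,0,-1]]'; python3 -c "
from h import *
est()"
python3 -m creep '[[-0.01,0,0.02,0,0.125,0,-1],[0,0,0,0,0,0,-1]]'; python3 -c "
from h import *
est();path([(3,10.1,50.6),(2,9.5,50.4),(1,9,50.3),(0,8.4,50)])"
```

```text
t: 14.4
ee_pos: [0.5014, 0.1463, 0.0708]
eef_rot: [0.203, 0.978, -0.007, 0.043]
force: [7.0, -2.5, -1.8]
finger_gap: 0.0212
t 14.4 c [11.49  0.38 66.34] th 4.97 zl 50.48 comp 11.18 hi corner -1.74 58.28 F [ 7.43  0.54 -1.83] My -1.28 gap 0.0212
t: 14.6
ee_pos: [0.5017, 0.1462, 0.0699]
eef_rot: [0.203, 0.979, -0.006, 0.034]
force: [7.7, -1.9, -0.7]
finger_gap: 0.0212
t 14.6 c [11.76  0.37 65.4 ] th 3.96 zl 50.32 comp 10.83 hi corner -1.62 56.53 F [ 7.8   1.28 -0.66] My -1.23 gap 0.0212
t: 14.8
ee_pos: [0.5021, 0.146, 0.0691]
eef_rot: [0.203, 0.979, -0.004, 0.025]
force: [7.7, -3.0, 0.3]
finger_gap: 0.0211
t 14.8 c [12.07  0.35 64.61] th 2.95 zl 50.31 comp 10.42 hi corner -1.47 54.94 F [8.26 0.34 0.26] My -1.17 gap 0.0211
(3, 10.1, 50.6) shift [-0.008 -0.009 -0.008] turn [ 0.019 -0.006  0.005] hi -1.15 55.31
(2, 9.5, 50.4) shift [-0.013 -0.     0.025] turn [0.    0.125 0.   ] hi -0.84 53.54
(1, 9, 50.3) shift [-0.01   0.     0.022] turn [0.    0.125 0.   ] hi -0.65 51.87
(0, 8.4, 50) shift [-0.013 -0.     0.027] turn [ 0.     0.125 -0.   ] hi -0.4 50.0
```

```bash
python3 -m creep '[[-0.01,0,0.02,0,0.125,0,-1],[0,0,0,0,0,0,-1]]'; python3 -c "
from h import *
est()"
python3 -m creep '[[-0.01,0,0.02,0,0.125,0,-1],[0,0,0,0,0,0,-1]]'; python3 -c "
from h import *
est()"
python3 -m creep '[[-0.01,0,0.018,0,0.115,0,-1],[0,0,0,0,0,0,-1]]'; python3 -c "
from h import *
est()"
```

```text
t: 15.0
ee_pos: [0.5024, 0.1458, 0.0683]
eef_rot: [0.203, 0.979, -0.002, 0.017]
force: [7.3, -3.3, -0.5]
finger_gap: 0.0213
t 15.0 c [12.33  0.32 63.78] th 1.94 zl 50.26 comp 10.04 hi corner -1.39 53.31 F [ 8.05 -0.09 -0.52] My -1.15 gap 0.0213
t: 15.2
ee_pos: [0.5027, 0.1457, 0.0675]
eef_rot: [0.203, 0.979, -0.0, 0.008]
force: [6.9, -2.3, 0.6]
finger_gap: 0.0213
t 15.2 c [12.64  0.32 63.03] th 0.93 zl 50.3 comp 9.6 hi corner -1.27 51.77 F [7.27 0.66 0.65] My -1.15 gap 0.0213
t: 15.4
ee_pos: [0.5032, 0.1457, 0.0672]
eef_rot: [0.203, 0.979, 0.001, 0.001]
force: [6.5, -1.5, 3.4]
finger_gap: 0.0215
t 15.4 c [13.01  0.55 62.71] th 0.05 zl 50.67 comp 9.09 hi corner -1.07 50.75 F [6.57 1.17 3.35] My -1.01 gap 0.0215
```

Level, with Fz rising: the fuse is being carried. I ease it onto the stop so the spring doesn't throw it on release.

```bash
python3 -m creep '[[-0.015,0,0,0,0,0,-1],[0,0,0,0,0,0,-1]]'; python3 -c "
from h import *
est()"
python3 -m creep '[[-0.012,0,0,0,0,0,-1],[0,0,0,0,0,0,-1]]'; python3 -c "
from h import *
est()"
```

```text
t: 15.6
ee_pos: [0.5035, 0.1456, 0.0672]
eef_rot: [0.203, 0.979, 0.001, 0.001]
force: [4.5, -1.4, 4.3]
finger_gap: 0.0213
t 15.6 c [13.33  0.58 62.72] th 0.06 zl 50.67 comp 8.78 hi corner -0.76 50.76 F [4.72 0.54 4.35] My -0.95 gap 0.0213
t: 15.8
ee_pos: [0.5038, 0.1455, 0.0672]
eef_rot: [0.203, 0.979, 0.001, 0.001]
force: [5.8, -0.3, 4.8]
finger_gap: 0.0211
t 15.8 c [13.63  0.58 62.71] th 0.04 zl 50.68 comp 8.47 hi corner -0.46 50.74 F [5.45 2.09 4.8 ] My -0.87 gap 0.0211
```

```bash
python3 -m creep '[[-0.012,0,0,0,0,0,-1],[0,0,0,0,0,0,-1]]'; python3 -c "
from h import *
est()"
python3 -m creep '[[-0.012,0,0,0,0,0,-1],[0,0,0,0,0,0,-1]]'; python3 -c "
from h import *
est()"
```

```text
t: 16.0
ee_pos: [0.5041, 0.1453, 0.0672]
eef_rot: [0.203, 0.979, 0.001, 0.0]
force: [5.7, 0.8, 5.0]
finger_gap: 0.0211
t 16.0 c [13.96  0.55 62.68] th 0.01 zl 50.67 comp 8.14 hi corner -0.14 50.69 F [4.91 2.96 5.  ] My -0.71 gap 0.0211
t: 16.2
ee_pos: [0.5044, 0.1452, 0.0672]
eef_rot: [0.203, 0.979, 0.001, 0.0]
force: [3.5, 0.6, 5.0]
finger_gap: 0.0214
t 16.2 c [14.31  0.56 62.68] th 0.0 zl 50.68 comp 7.79 hi corner 0.21 50.68 F [2.98 1.96 5.04] My -0.68 gap 0.0214
```

```bash
python3 -m creep '[[0,0,0,0,0,0,-0.4],[0,0,0,0,0,0,-0.2],[0,0,0,0,0,0,0],[0,0,0,0,0,0,0.1],[0,0,0,0,0,0,0.1]]' 20; python3 -c "
from h import *
est()"
python3 -m creep '[[0,0,-0.3,0,0,0,0.1],[0,0,-0.7,0,0,0,0.1],[0,0,-0.8,0,0,0,0.1],[0,0,-0.8,0,0,0,0.1],[0,0,-0.6,0,0,0,0.1],[0,0,-0.3,0,0,0,0.1],[0,0,0,0,0,0,0.1]]'
python3 - <<'E'
from h import *
est()
for n,o in(("scene",(290,160)),("top",(190,190))):
    im=cv2.resize(grab_frame(n)["color"][o[1]:o[1]+80,o[0]:o[0]+80,::-1],None,fx=8,fy=8,interpolation=cv2.INTER_CUBIC)
    cv2.imwrite(f"pics/{n}7.png",im)
E
```

```text
t: 16.7
ee_pos: [0.5033, 0.1449, 0.0663]
eef_rot: [0.203, 0.979, 0.001, -0.001]
force: [-0.3, 0.1, 0.9]
finger_gap: 0.0469
t 16.7 c [13.41 -0.15 61.83] th -0.18 zl 49.97 comp 8.67 hi corner -0.73 49.69 F [-0.32 -0.02  0.9 ] My -0.05 gap 0.0469
t: 17.4
ee_pos: [0.5043, 0.1447, 0.2089]
eef_rot: [0.203, 0.979, 0.001, 0.001]
force: [-0.4, -0.2, 0.6]
finger_gap: 0.0469
t 17.4 c [1.4430e+01 3.0000e-02 2.0441e+02] th 0.09 zl 192.35 comp 7.47 hi corner 0.35 192.48 F [-0.24 -0.34  0.65] My -0.03 gap 0.0469
```

View pics/scene7.png

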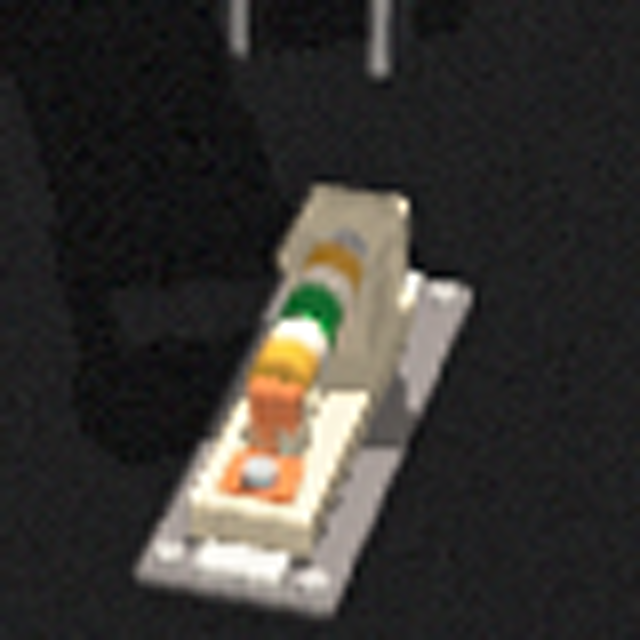

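View pics/top7.png

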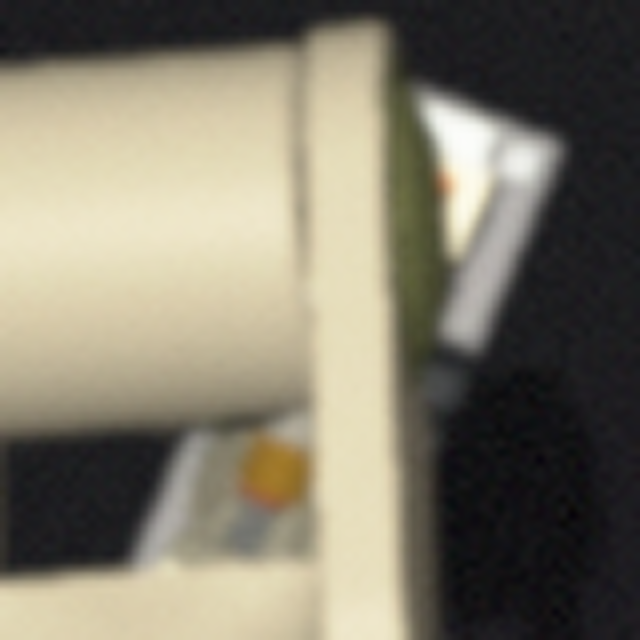

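The fuse lies behind the stop: cap at (285,365) just inside the copper wall at (275,385), and the other end in the spring's guide. I clear the arm for a free view and measure how level and deep it lies.

```bash
python3 -m creep '[[0.3,0,-0.3,0,0,0,0.1],[0.8,0.4,0,0,0,0,0.1],[0.8,0.6,0,0,0,0,0.1],[0.6,0.8,0,0,0,0,0.1],[0,0.8,0,0,0,0,0.1],[0,0.8,0,0,0,0,0.1],[0,0.6,0,0,0,0,0.1],[0,0,0,0,0,0,0.1]]'
python3 - <<'E'
from h import *
S=cam(grab_frame("scene"));T=cam(grab_frame("top"))
c0,n0=np.cos(np.radians(RYAW)),np.sin(np.radians(RYAW))
def W(L):
    L=np.atleast_2d(L)/1000.; return np.c_[RX+c0*L[:,0]-n0*L[:,1],RY+n0*L[:,0]+c0*L[:,1],L[:,2]]
for nm,c,o,w,h,kk in(("T",T,(195,190),70,100,6),("S",S,(300,172),60,72,8)):
    im=cv2.resize(c["img"][o[1]:o[1]+h,o[0]:o[0]+w,::-1],None,fx=kk,fy=kk,interpolation=cv2.INTER_CUBIC)
    raw=im.copy()
    sh=[1.2,0] if nm=="S" else [0,0]
    t=np.linspace(0,6.28,30)
    for e in(-45,-5,5,45):
        q=proj(c,W(np.c_[np.full(30,e+14.2),12*np.cos(t),62+12*np.sin(t)]))+sh
        cv2.polylines(im,[((q-o+.5)*kk).astype(np.int32)],True,(255,0,255),1)
    cv2.imwrite(f"pics/fin{nm}.png",np.hstack([raw,im])[:600,:960])
    hsv=cv2.cvtColor(c["img"],cv2.COLOR_RGB2HSV);m=cv2.inRange(hsv,(45,100,40),(85,255,255))
    k,l,st,ce=cv2.connectedComponentsWithStats(m)
    for i in range(1,k):
        if st[i][4]>8 and o[0]<ce[i][0]<o[0]+w and o[1]<ce[i][1]<o[1]+h: print(nm,st[i],ce[i],"pred band", (proj(c,W([14.2,0,62]))+sh).round(1))
E
```

```text
t: 18.3
ee_pos: [0.4753, 0.3332, 0.2185]
eef_rot: [0.202, 0.979, 0.001, -0.002]
force: [0.2, -1.5, 0.5]
finger_gap: 0.0471
T [226 232   9   9  58] [230.03448276 235.55172414] pred band [[229.7 235.3]]
S [325 196   8   7  26] [329.         198.07692308] pred band [[328.1 200.6]]
```

View pics/finT.png

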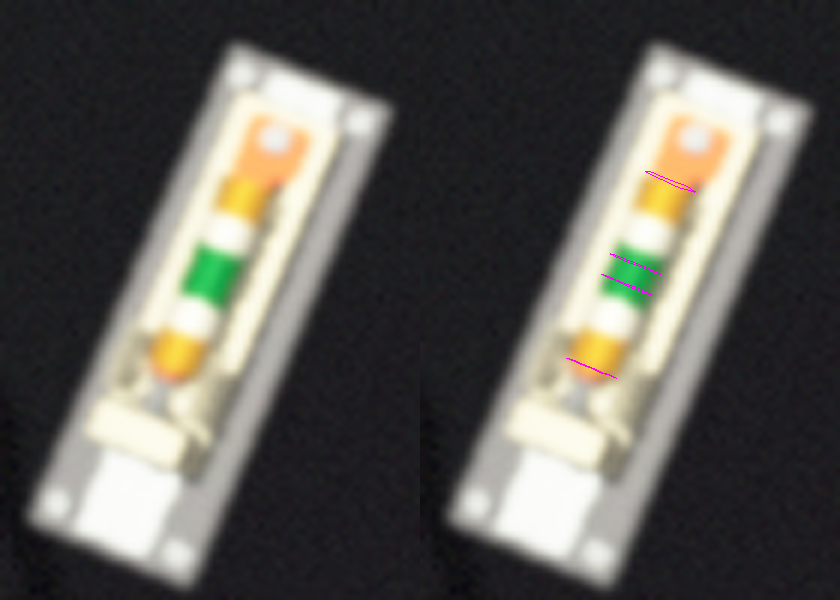

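View pics/finS.png

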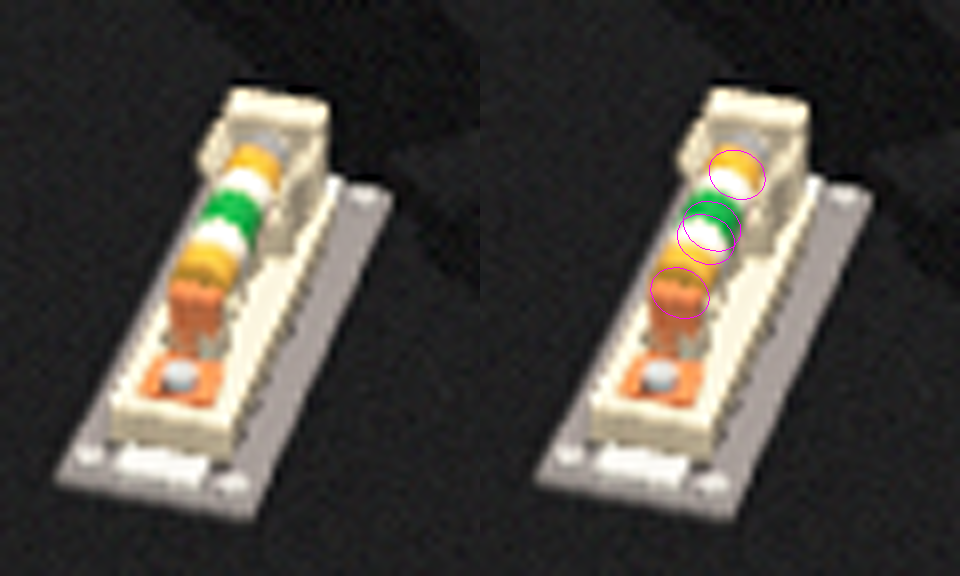

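Both views agree. The band's centre is within 0.4 px of the prediction in the top view, and the fuse lies between disc and stop. To be sure friction isn't holding it up, I'll feel its top near the stop end with shut fingers, gently. Level and home means the top is at 74 mm, so contact should come at TCP z≈96 mm.

```bash
python3 -c "
from h import *
C,n=np.cos(np.radians(RYAW)),np.sin(np.radians(RYAW)); x=(M+18)/1000
need([RX+C*x,RY+n*x,.2185],RYAW,0); need([RX+C*x,RY+n*x,.105],RYAW,0)"
```

```text
t 18.4 pos [0.4749 0.3311 0.2187] shift [-2.968 -3.988 -0.006] turn [-0.    -0.024  0.014] F [-0.76 -0.83  0.3 ] M [0.02 0.02 0.03] gap 0.0472
t 18.4 pos [0.4749 0.3311 0.2187] shift [-2.978 -3.988  2.832] turn [-0.    -0.024  0.014] F [-0.76 -0.83  0.3 ] M [0.02 0.02 0.03] gap 0.0472
```

```bash
python3 -m creep '[[-0.3,-0.4,0,0,0,0,-1],[-0.55,-0.75,0,0,0,0,-1],[-0.55,-0.75,0,0,0,0,-1],[-0.55,-0.75,0,0,0,0,-1],[-0.55,-0.75,0,0,0,0,-1],[-0.47,-0.59,0,0,0,0,-1],[0,0,0.6,0,0,0,-1],[0,0,0.8,0,0,0,-1],[0,0,0.8,0,0,0,-1],[0,0,0.5,0,0,0,-1],[0,0,0,0,0,0,-1],[0,0,0,0,0,0,-1]]'
python3 -c "
from h import *
railpos()
C,n=np.cos(np.radians(RYAW)),np.sin(np.radians(RYAW)); x=(M+18)/1000
need([RX+C*x,RY+n*x,.100],RYAW,0)"
```

```text
t: 19.6
ee_pos: [0.5209, 0.1373, 0.1113]
eef_rot: [0.203, 0.979, 0.001, -0.001]
force: [-0.4, -0.1, 1.2]
finger_gap: 0.0001
t 19.6 grasp in rail mm [ 32.58  -0.15 108.34] elev -0.12 yawerr 0.03 F rail [-0.33 -0.24  1.22] M rail [-0.071  0.02   0.015] gap 0.0001
t 19.6 pos [0.5209 0.1373 0.1113] shift [0.012 0.004 0.284] turn [ 0.009 -0.015  0.004] F [-0.4  -0.09  1.22] M [-0.06  0.05  0.01] gap 0.0001
```

```bash
python3 -m creep '[[0,0,0.1,0,0,0,-1],[0,0,0.1,0,0,0,-1],[0,0,0.08,0,0,0,-1],[0,0,0,0,0,0,-1]]'; python3 -c "
from h import *
railpos()"
python3 -m creep '[[0,0,0.03,0,0,0,-1],[0,0,0.02,0,0,0,-1],[0,0,0,0,0,0,-1]]'; python3 -c "
from h import *
railpos()"
python3 -m creep '[[0,0,0.02,0,0,0,-1],[0,0,0,0,0,0,-1]]'; python3 -c "
from h import *
railpos()"
```

```text
t: 20.0
ee_pos: [0.5209, 0.1377, 0.0991]
eef_rot: [0.203, 0.979, 0.001, -0.001]
force: [-0.7, 0.1, 0.3]
finger_gap: -0.0004
t 20.0 grasp in rail mm [32.38  0.26 96.05] elev -0.16 yawerr 0.07 F rail [-0.7  -0.21  0.26] M rail [ 0.033  0.005 -0.005] gap -0.0004
t: 20.3
ee_pos: [0.5211, 0.1377, 0.0972]
eef_rot: [0.203, 0.979, 0.001, -0.001]
force: [0.2, -1.2, -0.0]
finger_gap: 0.0005
t 20.3 grasp in rail mm [32.52  0.33 94.2 ] elev -0.14 yawerr 0.07 F rail [ 0.67 -1.   -0.02] M rail [ 0.005 -0.01  -0.006] gap 0.0005
t: 20.5
ee_pos: [0.5211, 0.1377, 0.0965]
eef_rot: [0.203, 0.979, 0.001, -0.001]
force: [0.4, 0.1, 0.2]
finger_gap: -0.0002
t 20.5 grasp in rail mm [32.59  0.35 93.45] elev -0.13 yawerr 0.07 F rail [0.33 0.26 0.21] M rail [-0.029  0.021 -0.027] gap -0.0002
```

```bash
python3 -m creep '[[0,0,0.015,0,0,0,-1],[0,0,0,0,0,0,-1]]'; python3 -c "
from h import *
railpos()"
python3 -m creep '[[0,0,0.015,0,0,0,-1],[0,0,0,0,0,0,-1]]'; python3 -c "
from h import *
railpos()"
```

```text
t: 20.7
ee_pos: [0.5212, 0.1378, 0.0962]
eef_rot: [0.203, 0.979, 0.001, -0.001]
force: [-1.0, 0.5, 3.7]
finger_gap: 0.0003
t 20.7 grasp in rail mm [32.63  0.46 93.17] elev -0.11 yawerr 0.07 F rail [-1.14  0.06  3.74] M rail [ 0.11   0.143 -0.027] gap 0.0003
t: 20.9
ee_pos: [0.5213, 0.138, 0.0959]
eef_rot: [0.203, 0.979, 0.001, -0.0]
force: [-1.2, 1.8, 7.2]
finger_gap: 0.0003
t 20.9 grasp in rail mm [32.66  0.68 92.91] elev -0.08 yawerr 0.07 F rail [-1.79  1.18  7.16] M rail [ 0.147  0.278 -0.025] gap 0.0003
```

The fingers met the fuse at TCP z≈96.3 mm, so its top is at about 74 mm. It resists stiffly (7 N within 0.5 mm), so it is home. Backing off, final look, then handing in.

```bash
python3 -m creep '[[0,0,-0.1,0,0,0,-1],[0,0,-0.6,0,0,0,-1],[0,0,-0.9,0,0,0,-1],[0,0,-0.9,0,0,0,-1],[0.5,0.5,-0.5,0,0,0,-1],[0.8,0.8,0,0,0,0,-1],[0.8,0.8,0,0,0,0,-1],[0.5,0.8,0,0,0,0,-1],[0.2,0.8,0,0,0,0,-1],[0,0.4,0,0,0,0,-1],[0,0,0,0,0,0,-1]]'
python3 - <<'E'
from h import *
s=[grab_frame("scene")["color"],grab_frame("top")["color"]]
a=cv2.resize(s[0][170:260,190:360,::-1],None,fx=4,fy=4,interpolation=cv2.INTER_CUBIC)
b=cv2.resize(s[1][180:300,190:390,::-1],None,fx=2,fy=2,interpolation=cv2.INTER_CUBIC)
c=np.zeros((600,680,3),np.uint8);c[:360]=a;c[360:600,:400]=b;cv2.imwrite("pics/last.png",c)
railpos()
E
```

```text
t: 22.0
ee_pos: [0.4837, 0.3339, 0.2152]
eef_rot: [0.202, 0.979, 0.001, -0.001]
force: [-0.2, -0.2, -0.3]
finger_gap: -0.0001
t 22.1 grasp in rail mm [-79.41 163.55 212.32] elev -0.16 yawerr 0.08 F rail [ 1.32 -1.04  0.11] M rail [-0.016 -0.003  0.02 ] gap -0.0001
```

View pics/last.png

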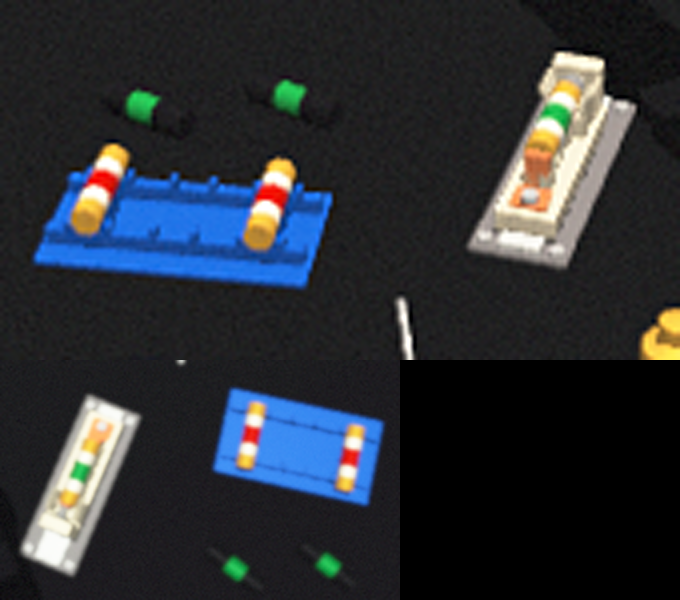

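The green-banded fuse lies in the holder (555,115). Both red fuses are in their berths and the look-alikes are untouched.

```bash
python3 -c "
from plant import *
print(close_job(), sense()['t'])"
```

```text
the job is handed in; nothing more can be done
the job is handed in; nothing more can be done
```

The green-banded fuse is loaded, released and lying home in the holder, and the job was handed in at about 22 s. I gripped it in the tray's middle berth and tilted it 25° with the spring end low. I felt the spring contact and pressed it back about 11 mm, at about 9 N. Then I tipped the other end down behind the stop in 1° steps, eased it onto the stop and let go.

**Last checks:**
- **Level and depth:** it read level within 0.1° just before release. Feeling its top near the stop end with shut fingers found it at about 74 mm. It resisted stiffly (7 N within 0.5 mm), so it is seated.
- **Position:** the top camera shows it centred and about 14 mm from the rail's middle, which matches where I felt the holder to be.
- **Forces:** the highest wrist-force reading along the rail was about 9.5 N, against the 28 N limit. These are readings at the steps, not the judge's own figure.
- **Other things:** the spent fuses and the black look-alikes looked untouched in the last crops. I did not look closely again at the other bench items, but the arm stayed well clear of them.

**What disagreed:** the scene camera read about 1.2 px (3–4 mm) to one side of the arm's own position. I relied on the top camera and on touch instead. In the scene view the band sat about 2.5 px above the prediction. I put that down to the camera seeing mostly the fuse's upper side, since it read high by about as much in the tray.

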